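# Make up the parts tray for one harmonica

### The arm

A 6-joint arm with a two-finger parallel gripper is mounted at the origin on a cart in front of the work surface, level with it; the furniture and walls round the work are solid. World frame = base frame: x ahead of the robot, y to its left, z up, the work surface at z = 0. Lengths are in m, angles in rad, forces in N, time in s.
With the tool pointing down it reaches from about 0.3 to 0.825 m from the base axis. Payload 5.4 kg.
Tool frame: the origin (TCP) lies at the very end of the fingers, on their centre line; the grasp point (between the pads) lies 19 mm behind it; z points along the fingers, y is the line along which they close (so a half turn about z gives the same grasp; the last joint's range is limited). The gripper opens to 92 mm and grips with 3 to 60 N. Pads are 20 mm wide; open, the fingers measure 128 mm over their backs; the gripper's body (75 mm by 189 mm) begins 69 mm behind the grasp point.
Start: joints at [0.896, 0.158, 1.597, -0, 1.386, -0.21], TCP at [0.258, 0.514, 0.215] pointing down, gripper open.
Joint ranges: [-2.91, 2.91], [-0.94, 2.29], [0.18, 2.7], [-1.29, 4.43], [0.17, 2.64], [-3, 3]. Speed limits (rad/s): [2.57, 2.57, 3.14, 3.14, 3.14, 3.14].

### API

Orientations are given as a unit quaternion [w, x, y, z].
In Python, from rig import r gives the robot as it stands.
- The arm moves only by the tool carry_out, never from a script. Its argument "targets" is a list of rows, each an object of numbers: "tx", "ty", "tz": the shift along the world's x, y, z in m; "twist": the turn about the world's z in rad; "claw": the finger opening in m, from 0 to 0.0919. A call has 1 to 8 rows; each row shifts and turns the commanded pose from where the row before left it; what a row does not reach is not made up. A row lasts 1/12 s, in which the tool goes at most 41.7 mm and 7.16 degrees, less where a joint would pass 70% of its speed; a pose out of reach is approached as far as the arm can. A call is refused whole if a number of a shift passes 0.0417 or a number of a turn 0.125, either way. A call with a gripper value outside its range is refused whole. The fingers move at their own pace and stop on an object; "grip_force" is the grip in N (left out, the last holds). Time passes only in rows, so rows that do not move let the fingers close. It gives the time, the measured TCP pose, the force, the opening and the grip force at its end, in the units of the state.
- r.get_state(): the state, without advancing time (a new reading comes with each control period).
- r.grab_frame(name): name is "side" or "top" or "wrist"; returns a dict with "frame" (384x512x3 uint8, red, green, blue), "range_z" (384x512 float32, m along the optical axis (not along the pixel's ray), 0 where there is no reading), "intrinsics" (3x3 intrinsics, pixels), "R" (3x3) and "t" (3): a world point X has camera coordinates R X + t; the wrist camera has in their place "T_tool_cam" (4x4, takes a point from camera to tool coordinates, whose origin is the TCP and whose axes are the flange's). Camera axes: x right, y down, z forward; pixel columns grow to the right and rows downward; lengths in m; the calibration is good to about 2 mm. A picture is of the moment at which its call begins: read the wrist's pose just before it.
- r.close_job(): hands the job in; it is judged then, once.
Trained networks look in a picture, given as the dict that the camera call returned (one of the last four; its "shot" number tells which), for a name from the list of things; names that differ only in an ending like _2 or _b are one class to them, and where a whole thing is asked for, a point or a joint stands for the part that bears it (a point fixed in the world has none). Each returns a list of dicts, best first, with "score" (0 to 1); they miss things now and then, are a little off and sometimes report something else, mostly with a low value. They report only what shows in the picture. A call takes as long as a camera call. They do not tell look-alikes from the thing itself.
- r.find_in(picture, query): "position" ([x, y, z] in m, in world coordinates, good to about 4 mm: the middle of the surface that is visible of it).
- r.tip_of(picture, query): "position" ([x, y, z] in m, in world coordinates, good to about 4 mm: a listed point, or the origin of a listed thing).
The state is a dict: "t": time; "joint_positions": joint angles; "dq": joint speeds; "joint_torque": joint torques, N m; "tool_pos": TCP position; "eef_rot": TCP orientation; "ft_force": force on the tool from outside, world axes, zero at the start; "wrist_torque": the same for the moment, N m; "width": finger opening in m; "gripper_force": force on a finger pad.
Only numpy, scipy, OpenCV 4.12 (cv2) and the standard library are available. Lean on these libraries where they do the work, as an engineer would, in place of code of your own. Each camera call takes 0.05 s, during which the arm holds its last target. There are 200 camera calls.

### The job

Make up the tray for assembling one harmonica: stand the comb that already has its steel reed plates in the comb slot, lay the two silver cover plates flat in the two cover nests, vault up as they lie now, and lay the small red screwdriver in its cradle, handle in the handle bay and shaft in the notch. The bare wooden comb and the brass cover plate belong to other jobs: leave them where they are.

Things in the scene. Friction and masses are not known exactly. Their poses are not given: they have to be found in the camera images.
- comb_mid (a point): The finished comb: black with steel reed plates on both faces, 128 mm long (its x), 12 mm thick (its y), 34 mm high, standing on a long edge on the table; 58 g. Point: its centre, 17 mm above its lower edge. Either way round is right.
- cover_a_mid (a point): One of two identical bright silver cover plates on the bare table: 103 mm long (its y), 30 mm wide (its x) at the flange, 10 mm high, lying flat, vault up, sides sloping in to 24 mm at 7 mm height; 14 g. Point: its centre, 5 mm above its underside. It may go in either cover nest, either way round.
- cover_b_mid (a point): The other of two identical bright silver cover plates on the bare table: 103 mm long (its y), 30 mm wide (its x) at the flange, 10 mm high, lying flat, vault up, sides sloping in to 24 mm at 7 mm height; 14 g. Point: its centre, 5 mm above its underside. It may go in either cover nest, either way round.
- driver_grip (a point): Small screwdriver, red handle, 167 mm long, 60 g, lying flat, handle towards the robot; its y runs along it towards the handle's end. Point: where to grip, in the middle of the handle's 20 mm width and 22 mm height, 11 mm up; the handle reaches 49 mm from here along +y, 36 mm along -y, then the 5 mm steel shaft runs on to the tip, 111 mm from here.
- bare_comb_mid (a point): Look-alike: bare wooden comb without reed plates, light brown, 128 x 11 x 34 mm, standing on a long edge. Point: its centre, 17 mm up. Not part of this kit.
- brass_cover_mid (a point): Look-alike: brass-yellow cover plate, 103 x 30 x 10 mm, lying flat. Point: its centre, 5 mm up. Not part of this kit.
- rack_seat (a point): Slate-blue plastic insert, 194 x 64 mm, one of four side by side in an aluminium tray (rim 12 mm high). x along it away from the robot, y left, z up. Comb slot: 146 x 24 mm between two long rails and end stops, all 15 mm high with rounded tops. Point: centre of the slot floor, 10 mm above the table; the comb stands here with its length along x.
- nest_a_seat (a point): Slate-blue plastic insert, 194 x 64 mm, one of four side by side in an aluminium tray (rim 12 mm high). x along it away from the robot, y left, z up. Cover nest A: pocket 118 x 44 mm with 9 mm high walls across its ends and at its corners, none along the middle 64 mm of its long sides (room for fingers). Point: centre of the pocket floor, 10 mm above the table; a cover lies here with its length along x.
- nest_b_seat (a point): Slate-blue plastic insert, 194 x 64 mm, one of four side by side in an aluminium tray (rim 12 mm high). x along it away from the robot, y left, z up. Cover nest B: pocket 118 x 44 mm with 9 mm high walls across its ends and at its corners, none along the middle 64 mm of its long sides (room for fingers). Point: centre of the pocket floor, 10 mm above the table; a cover lies here with its length along x.
- cradle_seat (a point): Slate-blue plastic insert, 194 x 64 mm, one of four side by side in an aluminium tray (rim 12 mm high). x along it away from the robot, y left, z up. Screwdriver cradle: at its -x end a handle bay, 34 mm wide, walls 10 mm, end stop 55 mm from the point; at +81 mm a notch for the shaft (horns 17 mm high, 20 mm apart); sides open between. Point: bay floor, 10 mm above the table, below where the grip point belongs, handle end to -x, tip to +x.
Things that resemble listed ones, but are neither listed nor needed, are in the scene too. What is shaped like the part that bears cover_a_mid but pink or purple is not meant.

How it is judged:
By the outcome, as a careful person would: the job done as asked, in the order asked, and still so for the second after the job is handed in, with the robot touching nothing.
It also fails if it takes over 99 s, if anything falls off the work surface, if the arm or the gripper's body presses on something with over 40 N, if the wrist force passes 120 N, or if a joint passes its speed limit or range.

## Working session

There is one attempt and no reset: what is moved stays moved. The work goes in short steps, Python scripts to look and compute and a tool call to move; the robot and the scene stay as the last step left them, time stands still between calls to the robot, and variables do not carry over. Pictures are saved under pics/ and viewed, at most 14 in all, crops included, and the job is handed in when it is done.

Besides the shell and the picture viewer there is one more tool, called after "Request:" in YAML: its name, and indented under it one key for each argument. carry_out: Moves the arm, as the interface text tells. Its arguments: {"type":"object","properties":{"targets":{"type":"array"},"grip_force":{"type":"number"}},"required":["targets"]}

```bash
ls; mkdir -p pics
cat > h.py <<'E'
from rig import r
import numpy as np, cv2
def save(f,n,crop=None,s=1):
    im=f["frame"][:,:,::-1]
    if crop: x0,y0,x1,y1=crop; im=im[y0:y1,x0:x1]
    cv2.imwrite(f"pics/{n}.png",cv2.resize(im,None,fx=s,fy=s,interpolation=cv2.INTER_CUBIC))
def cam(f,st=None):
    # returns R,t with Xc=R X+t
    if "R" in f: return np.array(f["R"]),np.array(f["t"])
    w,x,y,z=st["eef_rot"]; from scipy.spatial.transform import Rotation as Ro
    T=np.eye(4);T[:3,:3]=Ro.from_quat([x,y,z,w]).as_matrix();T[:3,3]=st["tool_pos"]
    M=np.linalg.inv(T@np.array(f["T_tool_cam"])); return M[:3,:3],M[:3,3]
def cloud(f,st=None):
    R,t=cam(f,st);K=np.array(f["intrinsics"]);Z=f["range_z"]
    v,u=np.mgrid[:Z.shape[0],:Z.shape[1]]
    P=np.stack([(u-K[0,2])/K[0,0]*Z,(v-K[1,2])/K[1,1]*Z,Z],-1)
    return (P-t)@R
E
python3 - <<'E'
from h import *
f=r.grab_frame("top");save(f,"top",None,1.5)
R,t=cam(f);print("campos",-R.T@t,f["intrinsics"])
for q in ["comb_mid","cover_a_mid","driver_grip","bare_comb_mid","brass_cover_mid","rack_seat","nest_a_seat","cradle_seat"]:
    print(q,[(np.round(d["position"],3).tolist(),round(d["score"],2)) for d in r.tip_of(f,q)])
g=r.grab_frame("side");save(g,"side",None,1.5)
R,t=cam(g);print("campos",-R.T@t)
print(r.get_state())
E
```

```text
pics
campos [ 0.19036233 -0.0552686   1.45788215] [[435.05001355   0.         251.43500881]
 [  0.         435.05001355 192.56081521]
 [  0.           0.           1.        ]]
comb_mid [([0.504, -0.437, 0.016], 0.67)]
cover_a_mid [([0.453, -0.548, 0.002], 0.72), ([0.385, -0.333, 0.005], 0.68), ([0.523, -0.241, 0.007], 0.63)]
driver_grip [([0.486, 0.419, 0.01], 0.76)]
bare_comb_mid [([0.502, 0.241, 0.022], 0.55), ([0.525, -0.349, 0.008], 0.17)]
brass_cover_mid [([0.526, -0.347, 0.008], 0.61), ([0.494, 0.348, 0.007], 0.19)]
rack_seat [([0.563, 0.027, 0.014], 0.94), ([0.496, 0.351, 0.008], 0.62)]
nest_a_seat [([0.572, 0.098, 0.014], 0.79)]
cradle_seat []
campos [0.48569626 1.180161   0.90073086]
{'t': 0.5, 'joint_positions': array([ 8.95892823e-01,  1.58453499e-01,  1.59704993e+00, -9.24390975e-06,
        1.38619110e+00, -2.10089437e-01]), 'dq': array([-1.35927821e-03, -7.09132104e-04,  4.52089260e-05, -5.47536645e-04,
        1.35086384e-03,  1.34228486e-03]), 'joint_torque': array([-4.63641154e-04, -3.85228407e+01, -3.22063243e+01,  7.01170927e-02,
        3.16798256e-02, -5.87200134e-05]), 'tool_pos': array([0.25773728, 0.51395423, 0.21454602]), 'eef_rot': array([-1.77069628e-05,  2.30319682e-01,  9.73115020e-01, -4.79800493e-05]), 'ft_force': array([ 0.16863925,  0.09781618, -0.32605152]), 'wrist_torque': array([ 0.0260497 , -0.0530825 , -0.03109744]), 'gripper_force': 0.0, 'width': 0.09160450438498921}
```

View pics/top.png

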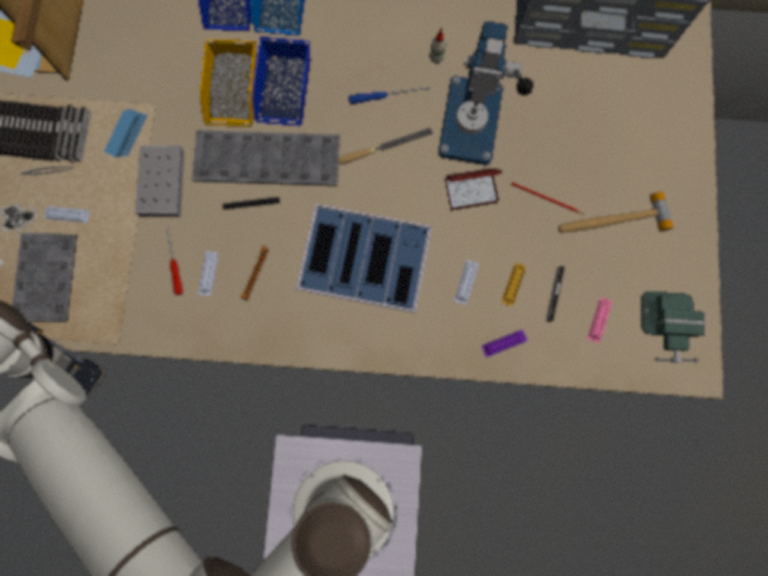

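View pics/side.png

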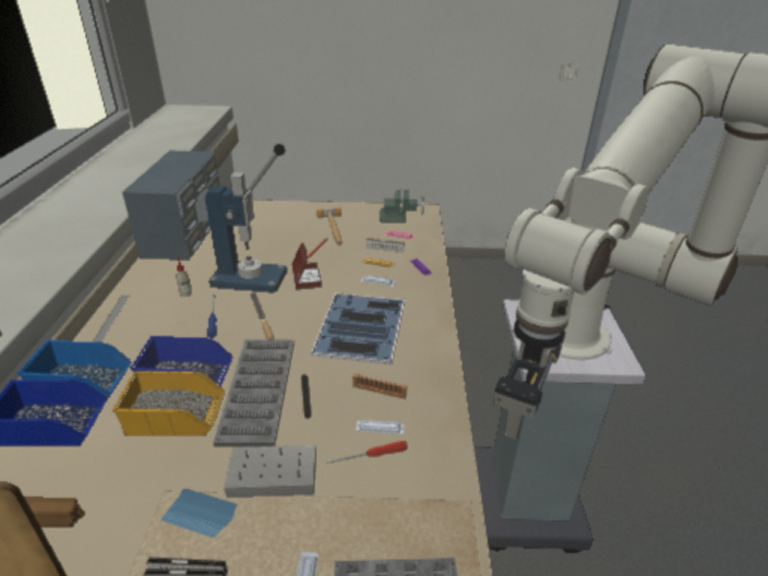

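The top view (1.5× pixels) shows these candidates:
- **Silver covers:** (467,281) and (207,273) lie on the bare table. (67,214) is on the mat, so it is excluded. Purple (504,342) and pink (599,319) are excluded too.
- **Comb:** (555,293) is black with steel. The black bar at (250,203) is something else.
- **Others:** brass cover (513,284), bare comb (255,273), red driver (175,265), tray (365,257).

Next I'll get rough positions and orientations.

Run:
```python
from h import *
f=r.grab_frame("top");P=cloud(f)
st=r.get_state()
w=r.grab_frame("wrist");print(np.round(w["T_tool_cam"],3),np.round(w["intrinsics"],1))
from scipy.spatial.transform import Rotation as Ro
a=st["eef_rot"];print(np.round(Ro.from_quat([a[1],a[2],a[3],a[0]]).as_matrix(),3))
for n,(u,v) in dict(coverR=(467,281),coverL=(207,273),comb=(555,293),brass=(513,284),bare=(255,273),drv=(177,277),bar=(250,203),tray=(365,257)).items():
    u=int(u/1.5);v=int(v/1.5)
    print(n,np.round(P[v,u],3))
# height mask
H=(P[...,2]>0.004)&(P[...,2]<0.06)
n,l,s,c=cv2.connectedComponentsWithStats(H.astype(np.uint8))
for i in range(1,n):
    if 40<s[i,4]<6000:
        q=P[l==i];xy=q[:,:2].astype(np.float32);m=cv2.minAreaRect(xy)
        print(np.round(c[i]*1.5),s[i,4],np.round(m[0],3),np.round(m[1],3),round(m[2],1),np.round(np.percentile(q[:,2],[50,95]),3))
```

```text
[[-0.    -0.969 -0.246  0.069]
 [ 1.    -0.    -0.     0.   ]
 [ 0.    -0.246  0.969 -0.17 ]
 [ 0.     0.     0.     1.   ]] [[292.5   0.  258.3]
 [  0.  292.5 188.8]
 [  0.    0.    1. ]]
[[-0.894  0.448  0.   ]
 [ 0.448  0.894  0.   ]
 [ 0.     0.    -1.   ]]
coverR [ 0.521 -0.239  0.01 ]
coverL [0.495 0.351 0.008]
comb [ 0.504 -0.435  0.031]
brass [ 0.522 -0.345  0.009]
bare [0.5   0.239 0.02 ]
drv [0.482 0.416 0.014]
bar [0.666 0.272 0.018]
tray [ 0.561 -0.004  0.006]
[38. 48.] 1171 [1.041 0.822] [0.216 0.193] 11.7 [0.033 0.052]
[253.  15.] 1348 [1.147 0.316] [0.258 0.113] 89.2 [0.018 0.047]
[583.  43.] 817 [ 1.128 -0.494] [0.389 0.116] 71.0 [0.027 0.056]
[255.  86.] 3172 [0.947 0.293] [0.254 0.211] 89.0 [0.03  0.054]
[436.  55.] 93 [ 1.075 -0.132] [0.045 0.031] 58.8 [0.032 0.057]
[469. 125.] 1721 [ 0.918 -0.23 ] [0.139 0.226] 86.2 [0.024 0.055]
[376.  95.] 209 [ 0.972 -0.028] [0.027 0.197] 17.4 [0.017 0.025]
[ 44. 133.] 2409 [0.787 0.781] [0.229 0.241] 1.3 [0.033 0.04 ]
[147. 166.] 2154 [0.762 0.534] [0.338 0.181] 31.7 [0.029 0.036]
[276. 156.] 3628 [0.794 0.14 ] [0.144 0.572] 4
[... 471 characters left out ...]
 270.] 182 [0.52  0.428] [0.166 0.029] 12.3 [0.016 0.022]
[254. 273.] 183 [0.503 0.246] [0.023 0.128] 74.8 [0.026 0.036]
[207. 273.] 148 [0.499 0.353] [0.031 0.091] 86.5 [0.008 0.013]
[467. 281.] 138 [ 0.522 -0.239] [0.034 0.082] 70.6 [0.007 0.012]
[514. 282.] 128 [ 0.525 -0.347] [0.024 0.086] 71.5 [0.007 0.013]
[555. 294.] 201 [ 0.502 -0.44 ] [0.021 0.131] 78.1 [0.029 0.036]
[663. 317.] 716 [ 0.45  -0.691] [0.12  0.168] 87.3 [0.033 0.059]
[600. 318.] 122 [ 0.456 -0.541] [0.031 0.087] 70.4 [0.008 0.013]
[503. 343.] 147 [ 0.386 -0.328] [0.027 0.088] 25.8 [0.007 0.012]
[337. 483.] 886 [0.045 0.006] [0.121 0.215] 10.1 [0.011 0.02 ]
[379. 543.] 64 [-0.056 -0.083] [0.012 0.065] 53.3 [0.009 0.013]
```

Request:
carry_out:
  targets:
    - {"tx":0.014,"ty":-0.039,"twist":0.02}
    - {"tx":0.014,"ty":-0.039,"twist":0.02}
    - {"tx":0.014,"ty":-0.039,"twist":0.02}
    - {"tx":0.014,"ty":-0.039,"twist":0.02}
    - {"tx":0.014,"ty":-0.039,"twist":0.02}
    - {"tx":0.014,"ty":-0.039,"twist":0.02}
    - {"tx":0.014,"ty":-0.039,"twist":0.02}
    - {"tx":0.014,"ty":-0.039,"twist":0.02}

```text
invalid input at $.targets[0]: expected keys tx, ty, tz, twist, claw
```

Request:
carry_out:
  targets:
    - {"tx":0.014,"ty":-0.039,"twist":0.02}
    - {"tx":0.014,"ty":-0.039,"twist":0.02}
    - {"tx":0.014,"ty":-0.039,"twist":0.02}
    - {"tx":0.014,"ty":-0.039,"twist":0.02}
    - {"tx":0.014,"ty":-0.039,"twist":0.02}
    - {"tx":0,"ty":0}
    - {"tx":0,"ty":0}

```text
invalid input at $.targets[0]: expected keys tx, ty, tz, twist, claw
```

Request:
carry_out:
  targets:
    - {"tx":0.014,"ty":-0.039,"tz":0,"twist":0.02,"claw":0.09}
    - {"tx":0.014,"ty":-0.039,"tz":0,"twist":0.02,"claw":0.09}
    - {"tx":0.014,"ty":-0.039,"tz":0,"twist":0.02,"claw":0.09}
    - {"tx":0.014,"ty":-0.039,"tz":0,"twist":0.02,"claw":0.09}
    - {"tx":0.014,"ty":-0.039,"tz":0,"twist":0.02,"claw":0.09}
    - {"tx":0.014,"ty":-0.039,"tz":0,"twist":0.02,"claw":0.09}
    - {"tx":0.014,"ty":-0.039,"tz":0,"twist":0.02,"claw":0.09}
    - {"tx":0.014,"ty":-0.039,"tz":0,"twist":0.02,"claw":0.09}

```text
t: 1.27
tool_pos: [0.37, 0.2002, 0.2149]
eef_rot: [0.001, 0.151, 0.989, 0.0]
ft_force: [0.4, -0.9, 0.3]
width: 0.0899
gripper_force: 0.0
```

Request:
carry_out:
  targets:
    - {"tx":0.014,"ty":-0.039,"tz":0,"twist":0.02,"claw":0.09}
    - {"tx":0.014,"ty":-0.039,"tz":0,"twist":0.02,"claw":0.09}
    - {"tx":0.014,"ty":-0.039,"tz":0,"twist":0.02,"claw":0.09}
    - {"tx":0.014,"ty":-0.039,"tz":0,"twist":0.02,"claw":0.09}
    - {"tx":0.014,"ty":-0.039,"tz":0,"twist":0.02,"claw":0.09}
    - {"tx":0,"ty":0,"tz":0,"twist":0,"claw":0.09}
    - {"tx":0,"ty":0,"tz":0,"twist":0,"claw":0.09}

```text
t: 1.85
tool_pos: [0.4401, 0.0053, 0.2147]
eef_rot: [-0.0, 0.104, 0.995, 0.0]
ft_force: [-0.4, 0.7, -0.3]
width: 0.0899
gripper_force: 0.0
```

Run:
```python
from h import *
st=r.get_state();w=r.grab_frame("wrist");save(w,"w1",None,1.5)
np.savez("w1",P=cloud(w,st),im=w["frame"])
for q in ["rack_seat","nest_a_seat","nest_b_seat","cradle_seat"]:
    print(q,[(np.round(d["position"],3).tolist(),round(d["score"],2)) for d in r.tip_of(w,q)])
```

```text
rack_seat [([0.568, 0.031, 0.014], 0.63)]
nest_a_seat [([0.574, 0.098, 0.012], 0.67), ([0.556, -0.035, 0.008], 0.59)]
nest_b_seat [([0.555, -0.039, 0.01], 0.63)]
cradle_seat [([0.514, -0.097, 0.011], 0.62), ([0.557, -0.036, 0.012], 0.46)]
```

View pics/w1.png

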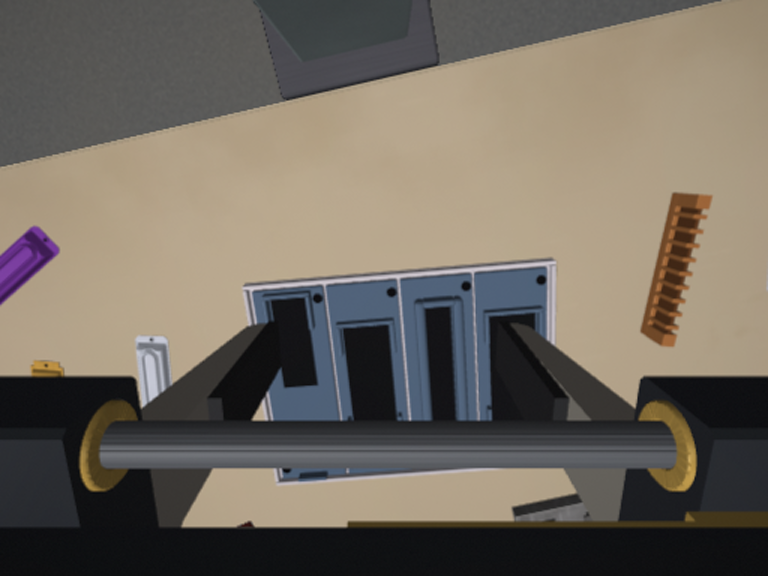

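View w1 (768×576, up is toward the robot) shows the tray upright at (255–555, 262–480). From image left to right the inserts are the cradle, a cover nest, the comb slot and a cover nest. The gripper bar hides the far half, so I'll look from further forward.

Request:
carry_out:
  targets:
    - {"tx":0.04,"ty":0,"tz":0,"twist":0.0,"claw":0.09}
    - {"tx":0.04,"ty":0,"tz":0,"twist":0,"claw":0.09}
    - {"tx":0.04,"ty":0,"tz":0,"twist":0,"claw":0.09}
    - {"tx":0.04,"ty":0,"tz":0,"twist":0,"claw":0.09}
    - {"tx":0.04,"ty":0,"tz":0,"twist":0,"claw":0.09}
    - {"tx":0,"ty":0,"tz":0,"twist":0,"claw":0.09}
    - {"tx":0,"ty":0,"tz":0,"twist":0,"claw":0.09}

```text
t: 2.68
tool_pos: [0.6401, 0.0085, 0.2122]
eef_rot: [-0.002, 0.101, 0.995, 0.0]
ft_force: [-0.6, 0.1, 0.1]
width: 0.0903
gripper_force: 0.0
```

Run:
```python
from h import *
st=r.get_state();w=r.grab_frame("wrist");save(w,"w2",None,1.5)
P=cloud(w,st);np.savez("w2",P=P,im=w["frame"]);print(st["tool_pos"])
for q in ["rack_seat","nest_a_seat","cradle_seat"]:
    print(q,[(np.round(d["position"],3).tolist(),round(d["score"],2)) for d in r.tip_of(w,q)])
# blue inserts: height map
x=P[...,0];y=P[...,1];z=P[...,2];im=w["frame"].astype(int)
m=(x>0.43)&(x<0.69)&(y>-.17)&(y<.17)&(z>0.004)&(z<.045)
a=np.deg2rad(-6.3)
rect=cv2.minAreaRect(np.stack([x[m],y[m]],-1).astype(np.float32));print(rect)
```

```text
[0.64007858 0.00846417 0.21224252]
rack_seat [([0.568, 0.028, 0.012], 0.64)]
nest_a_seat [([0.575, 0.095, 0.015], 0.68), ([0.555, -0.036, 0.01], 0.64), ([0.567, 0.032, 0.014], 0.45)]
cradle_seat [([0.514, -0.095, 0.01], 0.72)]
((0.5604062080383301, -0.0025634765625), (0.276529461145401, 0.2063901424407959), 82.82817077636719)
```

View pics/w2.png

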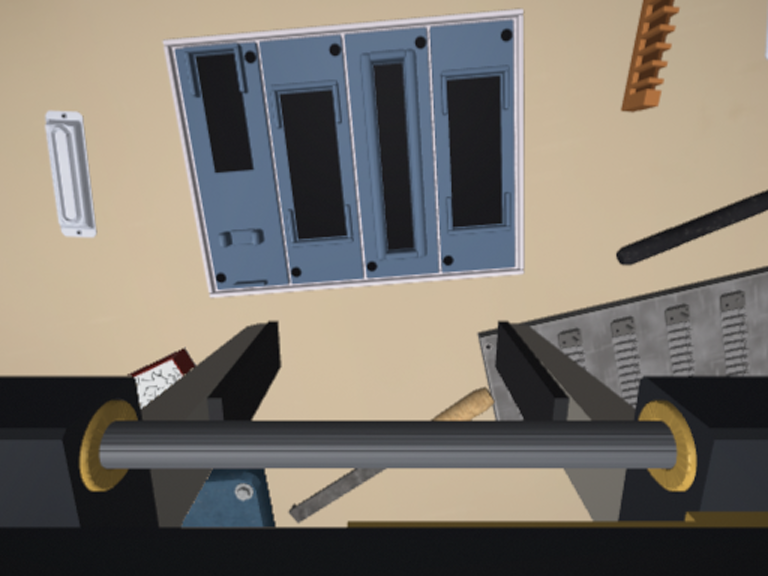

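View w2 shows the tray complete, with corners near (165,40), (523,12), (523,272) and (212,295). The cradle bay is at (223,110), nest B at (316,165), the comb slot at (392,155) and nest A at (475,152). The right silver cover is at (70,172).

```bash
cat >> h.py <<'E'
def rects(P,m,amin=150):
    n,l,s,c=cv2.connectedComponentsWithStats(m.astype(np.uint8));out=[]
    for i in range(1,n):
        if s[i,4]>amin:
            q=P[l==i];R=cv2.minAreaRect(q[:,:2].astype(np.float32));(cx,cy),(a,b),g=R
            if b>a:a,b,g=b,a,g+90
            g=(g+90)%180-90
            out.append((np.round(c[i]*1.5).tolist(),np.round([cx,cy],4).tolist(),np.round([a,b],3).tolist(),round(g,1),np.round(np.percentile(q[:,2],[5,50,95]),4).tolist()))
    return out
E
python3 - <<'E'
from h import *
d=np.load("w2.npz");P=d["P"];im=d["im"].astype(int)
x,y,z=P[...,0],P[...,1],P[...,2]
tr=(x>0.44)&(x<0.68)&(y>-.15)&(y<.15)&(z<0.05)
dark=tr&(im.max(-1)<55)
for o in rects(P,dark): print(o)
t=(abs(x-0.6)<.15)&(y<-.15)&(y>-.3)&(z<.02)&(z>.004)
print("cover");[print(o) for o in rects(P,t)]
tab=(x>.45)&(x<.6)&(abs(y+.18)<.02);print("table",np.median(z[tab]))
# profile across the tray, in tray frame, at several tray x
c=np.array([.5604,-.0026]);a=np.deg2rad(-7.2)
u=(x-c[0])*np.cos(a)+(y-c[1])*np.sin(a);v=-(x-c[0])*np.sin(a)+(y-c[1])*np.cos(a)
for uu in (-.085,-.05,-.03,0,.05,.075):
    print(uu,[(int(1000*k),int(round(1000*np.median(z[(abs(u-uu)<.004)&(abs(v-k)<.002)&tr])))) for k in np.arange(-.136,.138,.004) if ((abs(u-uu)<.004)&(abs(v-k)<.002)&tr).any()])
E
```

```text
([224.0, 112.0], [0.5025, -0.0958], [0.087, 0.031], -6.7, [0.009, 0.0103, 0.0116])
([394.0, 155.0], [0.5649, 0.0296], [0.146, 0.022], -7.1, [0.0089, 0.0102, 0.0115])
([475.0, 150.0], [0.5728, 0.0946], [0.115, 0.042], -7.1, [0.009, 0.0103, 0.0116])
([313.0, 163.0], [0.5564, -0.036], [0.115, 0.041], -7.2, [0.0089, 0.0102, 0.0115])
cover
([68.0, 174.0], [0.5217, -0.2393], [0.086, 0.027], -14.4, [0.0051, 0.0075, 0.0097])
([172.0, 361.0], [0.6957, -0.2184], [0.06, 0.019], 84.1, [0.0048, 0.0118, 0.0193])
table -9.254727953866168e-05
-0.085 [(-136, 11), (-132, 8), (-128, 10), (-124, 10), (-120, 20), (-115, 15), (-111, 10), (-107, 10), (-103, 10), (-99, 10), (-95, 11), (-91, 10), (-87, 10), (-83, 10), (-79, 19), (-75, 10), (-71, 10), (-67, 9), (-63, 10), (-59, 10), (-55, 10), (-51, 10), (-47, 10), (-43, 10), (-39, 10), (-35, 10), (-31, 10), (-27, 10), (-23, 10), (-19, 10), (-15, 10), (-11, 10), (-7, 10), (-3, 10), (0, 5), (4, 10), (8, 10), (12, 10), (16, 10), (20, 10), (24, 10), (28, 10), (32, 10), (36, 10), (40, 10), (44, 10), (48, 10), (52, 10), (56, 10), (60, 10), (64, 10), (68, 9), (72, 
[... 3164 characters left out ...]
 10), (-124, 10), (-120, 10), (-115, 10), (-111, 10), (-107, 10), (-103, 10), (-99, 10), (-95, 10), (-91, 10), (-87, 10), (-83, 10), (-79, 10), (-75, 10), (-71, 10), (-67, 8), (-63, 10), (-59, 10), (-55, 10), (-51, 10), (-47, 10), (-43, 10), (-39, 10), (-35, 10), (-31, 10), (-27, 10), (-23, 10), (-19, 10), (-15, 10), (-11, 10), (-7, 10), (-3, 9), (0, 9), (4, 10), (8, 10), (12, 22), (16, 24), (20, 24), (24, 24), (28, 24), (32, 23), (36, 23), (40, 23), (44, 24), (48, 24), (52, 24), (56, 10), (60, 10), (64, 10), (68, 9), (72, 10), (76, 10), (80, 9), (84, 10), (88, 10), (92, 10), (96, 10), (100, 10), (104, 10), (108, 10), (112, 10), (116, 10), (120, 9), (124, 10), (128, 10), (132, 7), (136, 11)]
```

Request:
carry_out:
  targets:
    - {"tx":-0.006,"ty":-0.04,"tz":0,"twist":0.0,"claw":0.09}
    - {"tx":-0.006,"ty":-0.04,"tz":0,"twist":0,"claw":0.09}
    - {"tx":-0.006,"ty":-0.04,"tz":0,"twist":0,"claw":0.09}
    - {"tx":-0.006,"ty":-0.04,"tz":0,"twist":0,"claw":0.09}
    - {"tx":-0.006,"ty":-0.04,"tz":0,"twist":0,"claw":0.09}
    - {"tx":-0.006,"ty":-0.04,"tz":0,"twist":0,"claw":0.09}
    - {"tx":-0.006,"ty":-0.04,"tz":0,"twist":0,"claw":0.09}
    - {"tx":-0.006,"ty":-0.04,"tz":0,"twist":0,"claw":0.09}

```text
t: 3.55
tool_pos: [0.5905, -0.3143, 0.2164]
eef_rot: [0.001, 0.102, 0.995, -0.001]
ft_force: [0.7, -0.2, 0.1]
width: 0.0901
gripper_force: 0.0
```

Request:
carry_out:
  targets:
    - {"tx":-0.006,"ty":-0.04,"tz":0,"twist":0.0,"claw":0.09}
    - {"tx":0,"ty":0,"tz":0,"twist":0,"claw":0.09}
    - {"tx":0,"ty":0,"tz":0,"twist":0,"claw":0.09}

```text
t: 3.8
tool_pos: [0.5844, -0.3545, 0.2157]
eef_rot: [0.001, 0.104, 0.995, -0.0]
ft_force: [0.7, 0.2, -0.0]
width: 0.09
gripper_force: 0.0
```

Run:
```python
from h import *
st=r.get_state();w=r.grab_frame("wrist");save(w,"w3",None,1.5)
P=cloud(w,st);np.savez("w3",P=P,im=w["frame"]);print(st["tool_pos"],st["eef_rot"])
z=P[...,2];x=P[...,0];y=P[...,1]
for h in (.004,.006,.02,.03):
    m=(z>h)&(z<.05)&(x<.62)&(x>.3)&(y>-.6)&(y<-.2);print(h);[print(o) for o in rects(P,m)]
```

```text
[ 0.58444195 -0.35453434  0.21571279] [ 5.39651359e-04  1.03948576e-01  9.94582489e-01 -2.74660053e-04]
0.004
([345.0, 18.0], [0.3941, -0.3438], [0.059, 0.026], -64.3, [0.0053, 0.0076, 0.0098])
([132.0, 147.0], [0.4563, -0.5437], [0.086, 0.027], -16.8, [0.0052, 0.0075, 0.0097])
([266.0, 177.0], [0.5052, -0.4382], [0.127, 0.012], -10.5, [0.008, 0.0323, 0.0342])
([507.0, 148.0], [0.5215, -0.2402], [0.085, 0.026], -14.0, [0.0054, 0.0076, 0.0097])
([381.0, 179.0], [0.5239, -0.3474], [0.083, 0.025], -17.1, [0.0048, 0.0088, 0.0104])
0.006
([345.0, 18.0], [0.3946, -0.3441], [0.053, 0.025], -65.0, [0.0063, 0.0078, 0.0099])
([131.0, 147.0], [0.4563, -0.5439], [0.083, 0.026], -17.2, [0.0063, 0.0077, 0.0098])
([265.0, 177.0], [0.5052, -0.4382], [0.127, 0.012], -10.5, [0.01, 0.0323, 0.0342])
([507.0, 149.0], [0.5215, -0.2402], [0.083, 0.025], -14.0, [0.0063, 0.0077, 0.0098])
([381.0, 180.0], [0.5237, -0.3474], [0.081, 0.022], -16.9, [0.0067, 0.009, 0.0105])
0.02
([263.0, 176.0], [0.5052, -0.4382], [0.127, 0.012], -10.5, [0.0224, 0.0327, 0.0343])
0.03
([262.0, 177.0], [0.5052, -0.4383], [0.126, 0.012], -10.8, [0.0312, 0.033, 0.0344])
```

View pics/w3.png

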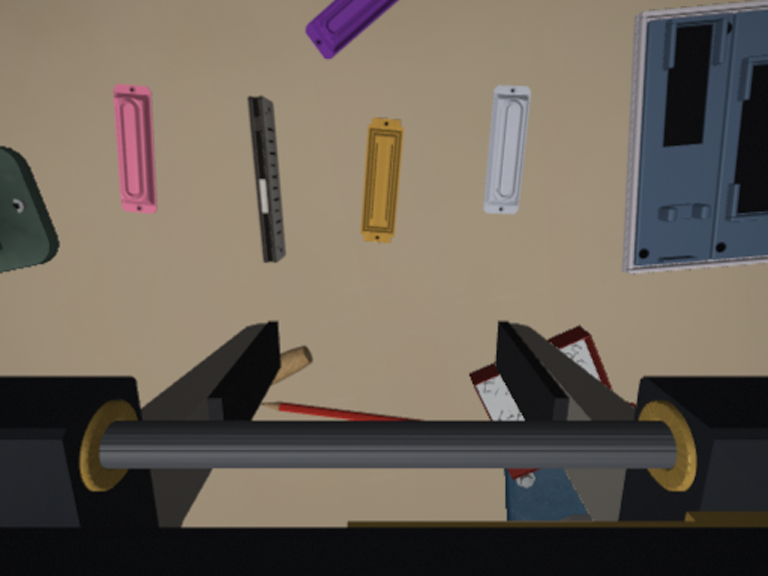

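Candidates for the comb are the black piece with steel plates at (265,178) in w3, 127×12×34 mm, and the smooth black bar by the tray. Candidates for a cover are silver (507,148), brass (382,180), pink (135,150) and purple. I'll confirm with a crop.

Run:
```python
from h import *
im=np.load("w3.npz")["im"];save({"frame":im},"w3c",(60,40,370,190),2.5)
```

```text
(no output)
```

View pics/w3c.png

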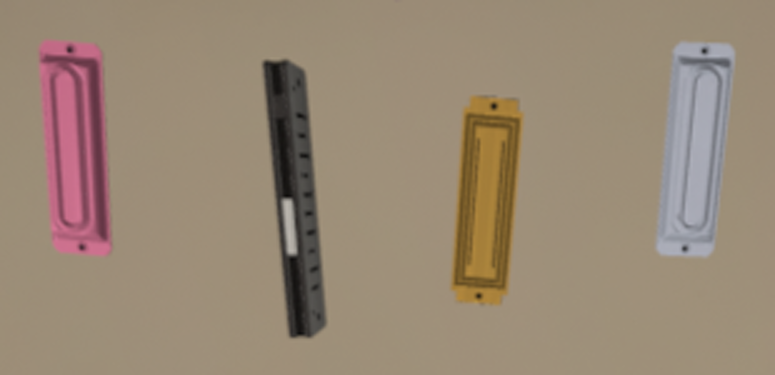

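The crop shows the comb at (295,200), black with a steel plate on its face, and the silver cover at (697,150), vault up. Brass and pink are clearly different. I'll grasp the comb now.

Request:
carry_out:
  targets:
    - {"tx":-0.026,"ty":-0.028,"tz":0,"twist":0.012,"claw":0.06}
    - {"tx":-0.026,"ty":-0.028,"tz":0,"twist":0.012,"claw":0.06}
    - {"tx":-0.027,"ty":-0.028,"tz":0,"twist":0,"claw":0.06}
    - {"tx":0,"ty":0,"tz":-0.038,"twist":0,"claw":0.06}
    - {"tx":0,"ty":0,"tz":-0.04,"twist":0,"claw":0.06}
    - {"tx":0,"ty":0,"tz":-0.04,"twist":0,"claw":0.06}
    - {"tx":0,"ty":0,"tz":-0.03,"twist":0,"claw":0.06}
    - {"tx":0,"ty":0,"tz":0,"twist":0,"claw":0.06}

```text
t: 4.52
tool_pos: [0.5038, -0.4305, 0.0592]
eef_rot: [-0.005, 0.089, 0.996, 0.005]
ft_force: [-0.6, 0.9, -1.0]
width: 0.0601
gripper_force: 0.0
```

Run:
```python
from h import *
st=r.get_state();w=r.grab_frame("wrist")
P=cloud(w,st);print(st["tool_pos"],st["eef_rot"],st["width"])
z=P[...,2];x=P[...,0];y=P[...,1]
m=(z>.028)&(z<.04)&(x<.62)&(x>.3)&(y>-.6)&(y<-.3);[print(o) for o in rects(P,m)]
```

```text
[ 0.50378701 -0.43046713  0.05917972] [-0.00464724  0.08925169  0.99598543  0.00505693] 0.06013687535805516
([370.0, 303.0], [0.4976, -0.4373], [0.113, 0.012], -10.4, [0.0315, 0.0331, 0.0343])
```

Request:
carry_out:
  targets:
    - {"tx":0.001,"ty":-0.0075,"tz":0,"twist":0,"claw":0.06}
    - {"tx":0,"ty":0,"tz":-0.02,"twist":0,"claw":0.06}
    - {"tx":0,"ty":0,"tz":0,"twist":0,"claw":0.06}
    - {"tx":0,"ty":0,"tz":0,"twist":0,"claw":0.06}

```text
t: 4.9
tool_pos: [0.5087, -0.4452, 0.0489]
eef_rot: [0.001, 0.09, 0.996, -0.001]
ft_force: [0.4, -0.5, 0.1]
width: 0.0601
gripper_force: 0.0
```

Request:
carry_out:
  targets:
    - {"tx":-0.0035,"ty":0.007,"tz":0,"twist":0,"claw":0.06}
    - {"tx":0,"ty":0,"tz":-0.016,"twist":0,"claw":0.06}
    - {"tx":0,"ty":0,"tz":-0.015,"twist":0,"claw":0.06}
    - {"tx":0,"ty":0,"tz":0,"twist":0,"claw":0.06}
    - {"tx":0,"ty":0,"tz":0,"twist":0,"claw":0.06}
    - {"tx":0,"ty":0,"tz":0,"twist":0,"claw":0.06}

```text
t: 5.4
tool_pos: [0.5045, -0.4377, 0.0162]
eef_rot: [0.0, 0.09, 0.996, -0.0]
ft_force: [-0.2, 0.3, 0.5]
width: 0.06
gripper_force: 0.0
```

Request:
carry_out:
  grip_force: 25
  targets:
    - {"tx":0,"ty":0,"tz":0.002,"twist":0,"claw":0.03}
    - {"tx":0,"ty":0,"tz":0,"twist":0,"claw":0.008}
    - {"tx":0,"ty":0,"tz":0,"twist":0,"claw":0.004}
    - {"tx":0,"ty":0,"tz":0,"twist":0,"claw":0.004}
    - {"tx":0,"ty":0,"tz":0,"twist":0,"claw":0.004}
    - {"tx":0,"ty":0,"tz":0,"twist":0,"claw":0.004}
    - {"tx":0,"ty":0,"tz":0,"twist":0,"claw":0.004}

```text
t: 5.98
tool_pos: [0.5042, -0.4375, 0.0175]
eef_rot: [-0.0, 0.09, 0.996, 0.0]
ft_force: [0.0, -0.1, 0.4]
width: 0.0156
gripper_force: 0.0
```

Request:
carry_out:
  targets:
    - {"tx":0,"ty":0,"tz":0,"twist":0,"claw":0.004}
    - {"tx":0,"ty":0,"tz":0,"twist":0,"claw":0.004}
    - {"tx":0,"ty":0,"tz":0.01,"twist":0,"claw":0.004}
    - {"tx":0,"ty":0,"tz":0.03,"twist":0,"claw":0.004}
    - {"tx":0,"ty":0,"tz":0.03,"twist":0,"claw":0.004}
    - {"tx":0,"ty":0,"tz":0.03,"twist":0,"claw":0.004}
    - {"tx":0,"ty":0,"tz":0,"twist":0,"claw":0.004}

```text
t: 6.57
tool_pos: [0.5072, -0.4411, 0.1264]
eef_rot: [0.005, 0.09, 0.996, -0.005]
ft_force: [0.4, -0.9, 1.0]
width: 0.0121
gripper_force: 25.0
```

Comb held (width 12.1 mm, 25 N). Carrying it to the slot.

Request:
carry_out:
  targets:
    - {"tx":0.005,"ty":0.039,"tz":0,"twist":0.005,"claw":0.004}
    - {"tx":0.005,"ty":0.039,"tz":0,"twist":0.005,"claw":0.004}
    - {"tx":0.005,"ty":0.039,"tz":0,"twist":0.005,"claw":0.004}
    - {"tx":0.005,"ty":0.039,"tz":0,"twist":0.005,"claw":0.004}
    - {"tx":0.005,"ty":0.039,"tz":0,"twist":0.005,"claw":0.004}
    - {"tx":0.005,"ty":0.039,"tz":0,"twist":0.005,"claw":0.004}
    - {"tx":0.005,"ty":0.039,"tz":0,"twist":0.005,"claw":0.004}
    - {"tx":0.005,"ty":0.039,"tz":0,"twist":0.005,"claw":0.004}

```text
t: 7.23
tool_pos: [0.544, -0.1236, 0.1177]
eef_rot: [0.0, 0.07, 0.998, 0.0]
ft_force: [0.9, 0.0, -0.8]
width: 0.012
gripper_force: 25.0
```

Request:
carry_out:
  targets:
    - {"tx":0.005,"ty":0.039,"tz":0,"twist":0.005,"claw":0.004}
    - {"tx":0.005,"ty":0.039,"tz":0,"twist":0.005,"claw":0.004}
    - {"tx":0.005,"ty":0.039,"tz":0,"twist":0.005,"claw":0.004}
    - {"tx":0.005,"ty":0.038,"tz":0,"twist":0,"claw":0.004}
    - {"tx":0,"ty":0,"tz":0,"twist":0,"claw":0.004}
    - {"tx":0,"ty":0,"tz":0,"twist":0,"claw":0.004}
    - {"tx":0,"ty":0,"tz":0,"twist":0,"claw":0.004}
    - {"tx":0,"ty":0,"tz":0,"twist":0,"claw":0.004}

```text
t: 7.9
tool_pos: [0.5641, 0.0283, 0.1176]
eef_rot: [-0.0, 0.064, 0.998, -0.0]
ft_force: [-0.4, 0.3, -0.7]
width: 0.012
gripper_force: 25.0
```

Run:
```python
from h import *
st=r.get_state();w=r.grab_frame("wrist");save(w,"w4",None,1.5)
P=cloud(w,st);print(st["tool_pos"],st["eef_rot"],st["width"])
np.savez("w4",P=P,im=w["frame"])
z=P[...,2];x=P[...,0];y=P[...,1]
m=(z>.09)&(z<.16)&(x<.66)&(x>.3)&(abs(y-.03)<.02);print("held");[print(o) for o in rects(P,m)]
dark=(z<.016)&(z>.004)&(abs(x-.56)<.12)&(abs(y)<.15)&(w["frame"].max(-1)<55);[print(o) for o in rects(P,dark)]
```

```text
[0.56414904 0.02828709 0.11756695] [-8.38630483e-05  6.35459490e-02  9.97978897e-01 -1.64489514e-04] 0.012031004575431607
held
([388.0, 317.0], [0.5463, 0.0287], [0.088, 0.039], 8.6, [0.1273, 0.1334, 0.1563])
([388.0, 483.0], [0.6198, 0.0214], [0.017, 0.011], -7.7, [0.1316, 0.1329, 0.1341])
([177.0, 208.0], [0.5029, -0.0958], [0.087, 0.032], -6.6, [0.009, 0.0102, 0.0113])
([393.0, 197.0], [0.5423, 0.0327], [0.099, 0.021], -6.8, [0.0091, 0.0102, 0.0114])
([288.0, 276.0], [0.5568, -0.036], [0.114, 0.041], -7.0, [0.009, 0.0101, 0.0113])
([491.0, 275.0], [0.5736, 0.0951], [0.115, 0.041], -7.1, [0.009, 0.0102, 0.0113])
```

Request:
carry_out:
  targets:
    - {"tx":0,"ty":0.001,"tz":-0.03,"twist":0,"claw":0.004}
    - {"tx":0,"ty":0,"tz":-0.03,"twist":0,"claw":0.004}
    - {"tx":0,"ty":0,"tz":-0.02,"twist":0,"claw":0.004}
    - {"tx":0,"ty":0,"tz":0,"twist":0,"claw":0.004}
    - {"tx":0,"ty":0,"tz":0,"twist":0,"claw":0.004}
    - {"tx":0,"ty":0,"tz":0,"twist":0,"claw":0.004}

```text
t: 8.45
tool_pos: [0.5655, 0.0295, 0.0392]
eef_rot: [0.001, 0.063, 0.998, -0.0]
ft_force: [0.6, -0.7, -0.1]
width: 0.0118
gripper_force: 25.0
```

Request:
carry_out:
  targets:
    - {"tx":-0.001,"ty":0,"tz":-0.006,"twist":0,"claw":0.004}
    - {"tx":0,"ty":0,"tz":-0.004,"twist":0,"claw":0.004}
    - {"tx":0,"ty":0,"tz":0,"twist":0,"claw":0.004}
    - {"tx":0,"ty":0,"tz":0,"twist":0,"claw":0.004}

```text
t: 8.78
tool_pos: [0.5633, 0.0305, 0.0278]
eef_rot: [0.0, 0.063, 0.998, -0.0]
ft_force: [0.2, 0.2, -1.1]
width: 0.0121
gripper_force: 25.0
```

Request:
carry_out:
  targets:
    - {"tx":0,"ty":0,"tz":0,"twist":0,"claw":0.02}
    - {"tx":0,"ty":0,"tz":0,"twist":0,"claw":0.03}
    - {"tx":0,"ty":0,"tz":0,"twist":0,"claw":0.04}
    - {"tx":0,"ty":0,"tz":0.015,"twist":0,"claw":0.05}
    - {"tx":0,"ty":0,"tz":0.03,"twist":0,"claw":0.06}
    - {"tx":0,"ty":0,"tz":0.035,"twist":0,"claw":0.06}
    - {"tx":0,"ty":0,"tz":0.035,"twist":0,"claw":0.06}
    - {"tx":0,"ty":0,"tz":0.0,"twist":0,"claw":0.06}

```text
t: 9.45
tool_pos: [0.5683, 0.0298, 0.151]
eef_rot: [0.007, 0.063, 0.998, -0.001]
ft_force: [0.4, -0.1, -0.2]
width: 0.0599
gripper_force: 0.0
```

Request:
carry_out:
  targets:
    - {"tx":-0.006,"ty":-0.0385,"tz":0.005,"twist":-0.017,"claw":0.07}
    - {"tx":-0.006,"ty":-0.0385,"tz":0.005,"twist":-0.017,"claw":0.07}
    - {"tx":-0.006,"ty":-0.0385,"tz":0.005,"twist":-0.017,"claw":0.07}
    - {"tx":-0.006,"ty":-0.0385,"tz":0.005,"twist":-0.017,"claw":0.07}
    - {"tx":-0.006,"ty":-0.0385,"tz":0,"twist":-0.017,"claw":0.07}
    - {"tx":-0.006,"ty":-0.0385,"tz":0,"twist":-0.017,"claw":0.07}
    - {"tx":0,"ty":0,"tz":0,"twist":-0.017,"claw":0.07}
    - {"tx":0,"ty":0,"tz":0,"twist":0,"claw":0.07}

```text
t: 10.12
tool_pos: [0.5268, -0.2022, 0.1624]
eef_rot: [-0.0, 0.124, 0.992, 0.0]
ft_force: [0.5, 0.8, -0.3]
width: 0.0701
gripper_force: 0.0
```

Run:
```python
from h import *
st=r.get_state();w=r.grab_frame("wrist");save(w,"w5",None,1.5)
P=cloud(w,st);print(st["tool_pos"],st["eef_rot"],st["width"])
z=P[...,2];x=P[...,0];y=P[...,1]
m=(z>.004)&(z<.02)&(x<.6)&(x>.4)&(y<-.19)&(y>-.29);[print(o) for o in rects(P,m)]
f=r.grab_frame("top");P=cloud(f);z=P[...,2];x=P[...,0];y=P[...,1]
m=(z>.033)&(z<.06)&(abs(x-.56)<.1)&(abs(y-.03)<.05);[print(o) for o in rects(P,m,20)]
```

```text
[ 0.52680744 -0.2022275   0.16236489] [-5.05788982e-06  1.24133889e-01  9.92265472e-01  9.99918688e-05] 0.07007831194206335
([338.0, 267.0], [0.5215, -0.2396], [0.086, 0.026], -13.9, [0.0053, 0.0075, 0.0096])
([349.0, 250.0], [0.5634, 0.0312], [0.127, 0.012], -7.5, [0.0353, 0.0418, 0.047])
```

The comb stands in the slot: centre (0.563, 0.031), yaw −7.5°, top about 44 mm. Next is the right silver cover.

Request:
carry_out:
  targets:
    - {"tx":-0.005,"ty":-0.037,"tz":0,"twist":0,"claw":0.07}
    - {"tx":0,"ty":0,"tz":-0.035,"twist":0,"claw":0.065}
    - {"tx":0,"ty":0,"tz":-0.035,"twist":0,"claw":0.065}
    - {"tx":0,"ty":0,"tz":-0.035,"twist":0,"claw":0.065}
    - {"tx":0,"ty":0,"tz":-0.02,"twist":0,"claw":0.065}
    - {"tx":0,"ty":0,"tz":0,"twist":0,"claw":0.065}
    - {"tx":0,"ty":0,"tz":0,"twist":0,"claw":0.065}
    - {"tx":0,"ty":0,"tz":0,"twist":0,"claw":0.065}

```text
t: 10.88
tool_pos: [0.5237, -0.2374, 0.0394]
eef_rot: [0.001, 0.121, 0.993, -0.001]
ft_force: [0.3, -0.3, 1.1]
width: 0.0649
gripper_force: 0.0
```

Request:
carry_out:
  targets:
    - {"tx":-0.002,"ty":-0.002,"tz":-0.02,"twist":0,"claw":0.06}
    - {"tx":0,"ty":0,"tz":-0.01,"twist":0,"claw":0.055}
    - {"tx":0,"ty":0,"tz":0,"twist":0,"claw":0.05}
    - {"tx":0,"ty":0,"tz":0,"twist":0,"claw":0.05}
    - {"tx":0,"ty":0,"tz":0,"twist":0,"claw":0.05}

```text
t: 11.3
tool_pos: [0.5211, -0.2399, 0.0088]
eef_rot: [0.001, 0.122, 0.993, -0.0]
ft_force: [-0.5, -0.2, 0.1]
width: 0.05
gripper_force: 0.0
```

Request:
carry_out:
  grip_force: 15
  targets:
    - {"tx":0,"ty":0,"tz":-0.0055,"twist":0,"claw":0.05}
    - {"tx":0,"ty":0,"tz":0,"twist":0,"claw":0.04}
    - {"tx":0,"ty":0,"tz":0,"twist":0,"claw":0.03}
    - {"tx":0,"ty":0,"tz":0,"twist":0,"claw":0.02}
    - {"tx":0,"ty":0,"tz":0,"twist":0,"claw":0.02}
    - {"tx":0,"ty":0,"tz":0,"twist":0,"claw":0.02}
    - {"tx":0,"ty":0,"tz":0,"twist":0,"claw":0.02}

```text
t: 11.88
tool_pos: [0.5203, -0.2396, 0.0022]
eef_rot: [0.0, 0.122, 0.993, -0.0]
ft_force: [-0.5, -0.2, -0.1]
width: 0.0273
gripper_force: 13.2
```

Request:
carry_out:
  targets:
    - {"tx":0,"ty":0,"tz":0,"twist":0,"claw":0.02}
    - {"tx":0,"ty":0,"tz":0.005,"twist":0,"claw":0.02}
    - {"tx":0,"ty":0,"tz":0.01,"twist":0,"claw":0.02}
    - {"tx":0,"ty":0,"tz":0.015,"twist":0,"claw":0.02}
    - {"tx":0,"ty":0,"tz":0,"twist":0,"claw":0.02}
    - {"tx":0,"ty":0,"tz":0,"twist":0,"claw":0.02}

```text
t: 12.38
tool_pos: [0.5213, -0.2403, 0.0336]
eef_rot: [0.001, 0.122, 0.993, -0.001]
ft_force: [-0.4, 0.1, -0.3]
width: 0.0274
gripper_force: 13.2
```

Request:
carry_out:
  targets:
    - {"tx":0,"ty":0,"tz":0.035,"twist":0,"claw":0.02}
    - {"tx":0.005,"ty":0.034,"tz":0.02,"twist":0.02,"claw":0.02}
    - {"tx":0.006,"ty":0.034,"tz":0,"twist":0.02,"claw":0.02}
    - {"tx":0.006,"ty":0.034,"tz":0,"twist":0.02,"claw":0.02}
    - {"tx":0.006,"ty":0.034,"tz":0,"twist":0.02,"claw":0.02}
    - {"tx":0.006,"ty":0.034,"tz":0,"twist":0.02,"claw":0.02}
    - {"tx":0.006,"ty":0.034,"tz":0,"twist":0.02,"claw":0.02}
    - {"tx":0,"ty":0,"tz":0,"twist":0,"claw":0.02}

```text
t: 13.05
tool_pos: [0.5549, -0.03, 0.0863]
eef_rot: [-0.001, 0.06, 0.998, 0.001]
ft_force: [0.1, 0.3, -0.8]
width: 0.0276
gripper_force: 13.2
```

Request:
carry_out:
  targets:
    - {"tx":0,"ty":0,"tz":0,"twist":0,"claw":0.02}
    - {"tx":0,"ty":0,"tz":0,"twist":0,"claw":0.02}
    - {"tx":0,"ty":0,"tz":0,"twist":0,"claw":0.02}

```text
t: 13.3
tool_pos: [0.555, -0.0367, 0.0868]
eef_rot: [-0.0, 0.063, 0.998, -0.0]
ft_force: [0.7, -0.6, -1.7]
width: 0.0275
gripper_force: 13.2
```

Run:
```python
from h import *
st=r.get_state();w=r.grab_frame("wrist");save(w,"w6",None,1.5)
P=cloud(w,st);print(st["tool_pos"],st["eef_rot"],st["width"])
z=P[...,2];x=P[...,0];y=P[...,1];T=st["tool_pos"]
m=(z>T[2]-.004)&(z<T[2]+.012)&(x<.66)&(x>.45)&(abs(y-T[1])<.03);[print(o) for o in rects(P,m,80)]
```

```text
[ 0.55501293 -0.03669409  0.08681757] [-2.17556743e-04  6.30847612e-02  9.98008138e-01 -1.47103661e-04] 0.027543944567864097
([388.0, 319.0], [0.5485, -0.0356], [0.086, 0.054], -6.3, [0.0851, 0.0919, 0.0944])
```

View pics/w6.png

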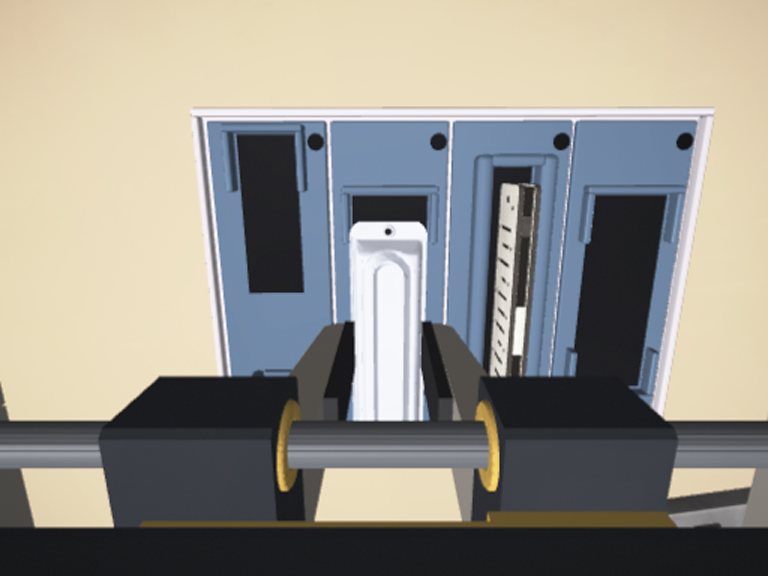

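View w6 shows the cover held level, pointing down the pocket at (388,320), with the comb standing in its slot at (518,280). Lowering it into nest B.

Request:
carry_out:
  targets:
    - {"tx":0,"ty":0.0015,"tz":-0.03,"twist":0,"claw":0.02}
    - {"tx":0,"ty":0,"tz":-0.025,"twist":0,"claw":0.02}
    - {"tx":0,"ty":0,"tz":-0.008,"twist":0,"claw":0.02}
    - {"tx":0,"ty":0,"tz":0,"twist":0,"claw":0.02}
    - {"tx":0,"ty":0,"tz":0,"twist":0,"claw":0.02}
    - {"tx":0,"ty":0,"tz":0,"twist":0,"claw":0.02}

```text
t: 13.85
tool_pos: [0.5565, -0.0348, 0.0257]
eef_rot: [0.001, 0.063, 0.998, -0.0]
ft_force: [-0.1, 0.7, -0.9]
width: 0.0277
gripper_force: 13.2
```

Request:
carry_out:
  targets:
    - {"tx":-0.0005,"ty":0,"tz":-0.008,"twist":0,"claw":0.02}
    - {"tx":0,"ty":0,"tz":-0.004,"twist":0,"claw":0.02}
    - {"tx":0,"ty":0,"tz":0,"twist":0,"claw":0.02}
    - {"tx":0,"ty":0,"tz":0,"twist":0,"claw":0.02}
    - {"tx":0,"ty":0,"tz":0,"twist":0,"claw":0.02}

```text
t: 14.27
tool_pos: [0.5547, -0.0339, 0.0121]
eef_rot: [-0.0, 0.062, 0.998, 0.0]
ft_force: [0.0, 1.0, 0.8]
width: 0.0273
gripper_force: 13.2
```

Request:
carry_out:
  targets:
    - {"tx":0,"ty":0,"tz":0,"twist":0,"claw":0.034}
    - {"tx":0,"ty":0,"tz":0,"twist":0,"claw":0.04}
    - {"tx":0,"ty":0,"tz":0,"twist":0,"claw":0.04}
    - {"tx":0,"ty":0,"tz":0.012,"twist":0,"claw":0.04}
    - {"tx":0,"ty":0,"tz":0.03,"twist":0,"claw":0.045}
    - {"tx":0,"ty":0,"tz":0.04,"twist":0,"claw":0.05}
    - {"tx":0,"ty":0,"tz":0.04,"twist":0,"claw":0.06}
    - {"tx":0,"ty":0.02,"tz":0.02,"twist":0,"claw":0.06}

```text
t: 14.93
tool_pos: [0.5575, -0.0168, 0.1607]
eef_rot: [0.004, 0.064, 0.998, -0.001]
ft_force: [1.1, -0.5, 1.2]
width: 0.0596
gripper_force: 0.0
```

Request:
carry_out:
  targets:
    - {"tx":0,"ty":0.038,"tz":0,"twist":0.007,"claw":0.06}
    - {"tx":0,"ty":0.038,"tz":0,"twist":0.007,"claw":0.06}
    - {"tx":0,"ty":0.038,"tz":0,"twist":0.007,"claw":0.06}
    - {"tx":0,"ty":0.038,"tz":0,"twist":0.007,"claw":0.06}
    - {"tx":0,"ty":0.038,"tz":0,"twist":0.007,"claw":0.06}
    - {"tx":0,"ty":0.038,"tz":0,"twist":0.007,"claw":0.06}
    - {"tx":0,"ty":0.038,"tz":0,"twist":0.007,"claw":0.06}
    - {"tx":0,"ty":0.038,"tz":0,"twist":0.007,"claw":0.06}

```text
t: 15.6
tool_pos: [0.5545, 0.292, 0.1553]
eef_rot: [0.0, 0.034, 0.999, 0.0]
ft_force: [0.0, 0.6, -0.8]
width: 0.0599
gripper_force: 0.0
```

Request:
carry_out:
  targets:
    - {"tx":0,"ty":0.03,"tz":0,"twist":0,"claw":0.06}
    - {"tx":0,"ty":0,"tz":0,"twist":0,"claw":0.06}
    - {"tx":0,"ty":0,"tz":0,"twist":0,"claw":0.06}
    - {"tx":0,"ty":0,"tz":0,"twist":0,"claw":0.06}

```text
t: 15.93
tool_pos: [0.5548, 0.3195, 0.1546]
eef_rot: [0.0, 0.034, 0.999, -0.0]
ft_force: [-0.4, -0.2, -0.8]
width: 0.06
gripper_force: 0.0
```

Run:
```python
from h import *
st=r.get_state();w=r.grab_frame("wrist");save(w,"w7",None,1.5)
P=cloud(w,st);print(st["tool_pos"],st["eef_rot"],st["width"]);np.savez("w7",P=P,im=w["frame"])
z=P[...,2];x=P[...,0];y=P[...,1];T=st["tool_pos"]
for h in (.004,.012):
  m=(z>h)&(z<.04)&(x<.66)&(x>.35)&(y>.18)&(y<.55);print(h);[print(o) for o in rects(P,m,80)]
f=r.grab_frame("top");save(f,"t2",(180,130,300,215),5)
P=cloud(f);z=P[...,2];x=P[...,0];y=P[...,1]
a=np.deg2rad(-7.15);u=(x-.5563)*np.cos(a)+(y+.0352)*np.sin(a);v=-(x-.5563)*np.sin(a)+(y+.0352)*np.cos(a)
m=(abs(u)<.057)&(abs(v)<.022)&(z>.0145)&(z<.03);[print(o) for o in rects(P,m,20)]
```

```text
[0.55478437 0.31948698 0.15461353] [ 1.61433470e-04  3.43216172e-02  9.99410804e-01 -2.14895901e-04] 0.05996353685654564
0.004
([532.0, 170.0], [0.5219, 0.4325], [0.167, 0.021], 16.8, [0.0115, 0.0182, 0.0217])
([271.0, 201.0], [0.5031, 0.2419], [0.128, 0.012], -16.5, [0.0083, 0.0294, 0.0343])
([427.0, 183.0], [0.4988, 0.3519], [0.086, 0.026], -3.2, [0.0051, 0.0076, 0.0097])
([614.0, 356.0], [0.6351, 0.4913], [0.117, 0.034], 89.2, [0.0071, 0.0311, 0.0327])
([389.0, 395.0], [0.655, 0.3072], [0.058, 0.01], -89.2, [0.0073, 0.0134, 0.0169])
0.012
([532.0, 168.0], [0.5214, 0.4324], [0.166, 0.021], 16.8, [0.0127, 0.0184, 0.0218])
([268.0, 201.0], [0.5031, 0.2419], [0.128, 0.012], -16.5, [0.0149, 0.0318, 0.0344])
([617.0, 358.0], [0.6346, 0.4815], [0.097, 0.026], -84.8, [0.0146, 0.0314, 0.0328])
([393.0, 397.0], [0.6551, 0.3114], [0.049, 0.01], -89.2, [0.0123, 0.015, 0.0171])
([377.0, 259.0], [0.5559, -0.0334], [0.081, 0.025], -6.5, [0.0148, 0.0172, 0.023])
```

View pics/w7.png

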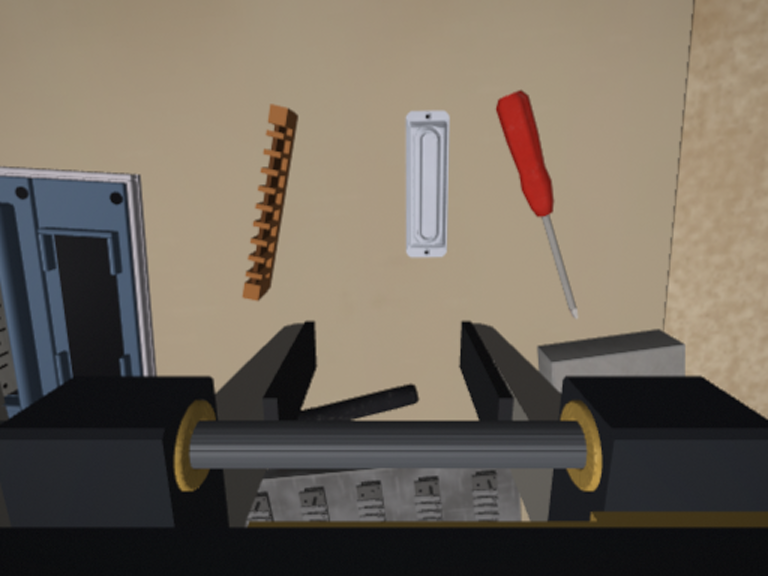

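View w7 shows a silver cover at (427,183) on bare table, since the mat only begins at x≈690. The red driver is at (535,190) with its handle toward the robot, and the bare comb at (270,200) stays. Nest B holds its cover: centre (0.556, −0.033), top about 20 mm. Next is the second cover.

Request:
carry_out:
  targets:
    - {"tx":-0.028,"ty":0.016,"tz":0,"twist":0,"claw":0.055}
    - {"tx":-0.028,"ty":0.0165,"tz":0,"twist":0.01,"claw":0.055}
    - {"tx":0,"ty":0,"tz":-0.035,"twist":0,"claw":0.052}
    - {"tx":0,"ty":0,"tz":-0.035,"twist":0,"claw":0.052}
    - {"tx":0,"ty":0,"tz":-0.035,"twist":0,"claw":0.052}
    - {"tx":0,"ty":0,"tz":-0.015,"twist":0,"claw":0.052}
    - {"tx":0,"ty":0,"tz":0,"twist":0,"claw":0.052}
    - {"tx":0,"ty":0,"tz":0,"twist":0,"claw":0.052}

```text
t: 16.7
tool_pos: [0.4987, 0.3513, 0.0339]
eef_rot: [-0.001, 0.03, 1.0, -0.0]
ft_force: [-0.1, -0.1, -0.1]
width: 0.0522
gripper_force: 0.0
```

Request:
carry_out:
  targets:
    - {"tx":0,"ty":0,"tz":0,"twist":0,"claw":0.052}
    - {"tx":0,"ty":0,"tz":0,"twist":0,"claw":0.052}

```text
t: 16.87
tool_pos: [0.5007, 0.3528, 0.0366]
eef_rot: [0.002, 0.03, 1.0, 0.001]
ft_force: [0.7, -0.2, 0.1]
width: 0.0519
gripper_force: 0.0
```

Request:
carry_out:
  targets:
    - {"tx":-0.001,"ty":0,"tz":-0.018,"twist":0,"claw":0.05}
    - {"tx":0,"ty":0,"tz":-0.009,"twist":0,"claw":0.05}
    - {"tx":0,"ty":0,"tz":0,"twist":0,"claw":0.05}
    - {"tx":0,"ty":0,"tz":0,"twist":0,"claw":0.05}
    - {"tx":0,"ty":0,"tz":0,"twist":0,"claw":0.05}

```text
t: 17.28
tool_pos: [0.4983, 0.3527, 0.008]
eef_rot: [0.001, 0.029, 1.0, 0.0]
ft_force: [-0.4, 0.5, -0.5]
width: 0.05
gripper_force: 0.0
```

Request:
carry_out:
  targets:
    - {"tx":0,"ty":-0.0005,"tz":-0.005,"twist":0,"claw":0.05}
    - {"tx":0,"ty":0,"tz":0,"twist":0,"claw":0.04}
    - {"tx":0,"ty":0,"tz":0,"twist":0,"claw":0.03}
    - {"tx":0,"ty":0,"tz":0,"twist":0,"claw":0.02}
    - {"tx":0,"ty":0,"tz":0,"twist":0,"claw":0.02}
    - {"tx":0,"ty":0,"tz":0,"twist":0,"claw":0.02}
    - {"tx":0,"ty":0,"tz":0,"twist":0,"claw":0.02}
    - {"tx":0,"ty":0,"tz":0,"twist":0,"claw":0.02}

```text
t: 17.95
tool_pos: [0.4978, 0.352, 0.0022]
eef_rot: [0.0, 0.029, 1.0, 0.0]
ft_force: [-0.4, -0.1, -0.1]
width: 0.0273
gripper_force: 13.2
```

Request:
carry_out:
  targets:
    - {"tx":0,"ty":0,"tz":0.005,"twist":0,"claw":0.02}
    - {"tx":0,"ty":0,"tz":0.01,"twist":0,"claw":0.02}
    - {"tx":0,"ty":0,"tz":0.015,"twist":0,"claw":0.02}
    - {"tx":0,"ty":0,"tz":0.03,"twist":0,"claw":0.02}
    - {"tx":0,"ty":0,"tz":0.03,"twist":0,"claw":0.02}
    - {"tx":0,"ty":0,"tz":0,"twist":0,"claw":0.02}
    - {"tx":0,"ty":0,"tz":0,"twist":0,"claw":0.02}

```text
t: 18.53
tool_pos: [0.4997, 0.3529, 0.0955]
eef_rot: [0.003, 0.029, 1.0, 0.001]
ft_force: [0.9, 0.6, -0.2]
width: 0.0274
gripper_force: 13.2
```

Request:
carry_out:
  targets:
    - {"tx":0.0105,"ty":-0.0368,"tz":0,"twist":-0.0095,"claw":0.02}
    - {"tx":0.0105,"ty":-0.0368,"tz":0,"twist":-0.0095,"claw":0.02}
    - {"tx":0.0105,"ty":-0.0368,"tz":0,"twist":-0.0095,"claw":0.02}
    - {"tx":0.0105,"ty":-0.0368,"tz":0,"twist":-0.0095,"claw":0.02}
    - {"tx":0.0105,"ty":-0.0368,"tz":0,"twist":-0.0095,"claw":0.02}
    - {"tx":0.0105,"ty":-0.0368,"tz":0,"twist":-0.0095,"claw":0.02}
    - {"tx":0.0105,"ty":-0.0368,"tz":0,"twist":-0.0095,"claw":0.02}
    - {"tx":0,"ty":0,"tz":0,"twist":0,"claw":0.02}

```text
t: 19.2
tool_pos: [0.5722, 0.0883, 0.0912]
eef_rot: [-0.0, 0.066, 0.998, -0.001]
ft_force: [0.1, -0.6, 0.6]
width: 0.0274
gripper_force: 13.2
```

Request:
carry_out:
  targets:
    - {"tx":0,"ty":0,"tz":0,"twist":0,"claw":0.02}
    - {"tx":0,"ty":0,"tz":0,"twist":0,"claw":0.02}
    - {"tx":0,"ty":0,"tz":0,"twist":0,"claw":0.02}

```text
t: 19.45
tool_pos: [0.5703, 0.0956, 0.0913]
eef_rot: [-0.001, 0.062, 0.998, 0.0]
ft_force: [-0.7, -0.6, 0.2]
width: 0.0275
gripper_force: 13.2
```

Run:
```python
from h import *
st=r.get_state();w=r.grab_frame("wrist");save(w,"w8",None,1.5)
P=cloud(w,st);print(st["tool_pos"],st["eef_rot"],st["width"])
im=w["frame"].astype(int);z=P[...,2];x=P[...,0];y=P[...,1];T=st["tool_pos"]
m=(z>T[2]-.006)&(z<T[2]+.012)&(abs(y-T[1])<.03)&(im.min(-1)>110);[print(o) for o in rects(P,m,80)]
```

```text
[0.57027693 0.09559779 0.09133603] [-8.64056549e-04  6.19163710e-02  9.98080955e-01  1.51871018e-04] 0.027453912185423972
([388.0, 317.0], [0.5632, 0.0967], [0.087, 0.03], -7.1, [0.0896, 0.0964, 0.0986])
```

Request:
carry_out:
  targets:
    - {"tx":0.001,"ty":-0.0013,"tz":-0.03,"twist":0,"claw":0.02}
    - {"tx":0,"ty":0,"tz":-0.027,"twist":0,"claw":0.02}
    - {"tx":0,"ty":0,"tz":-0.01,"twist":0,"claw":0.02}
    - {"tx":0,"ty":0,"tz":0,"twist":0,"claw":0.02}
    - {"tx":0,"ty":0,"tz":0,"twist":0,"claw":0.02}
    - {"tx":0,"ty":0,"tz":0,"twist":0,"claw":0.02}

```text
t: 20.0
tool_pos: [0.5735, 0.0935, 0.0267]
eef_rot: [0.001, 0.062, 0.998, 0.0]
ft_force: [0.1, -0.7, 0.3]
width: 0.0273
gripper_force: 13.2
```

Request:
carry_out:
  targets:
    - {"tx":-0.0005,"ty":0.0005,"tz":-0.008,"twist":0,"claw":0.02}
    - {"tx":0,"ty":0,"tz":-0.0045,"twist":0,"claw":0.02}
    - {"tx":0,"ty":0,"tz":0,"twist":0,"claw":0.02}
    - {"tx":0,"ty":0,"tz":0,"twist":0,"claw":0.02}
    - {"tx":0,"ty":0,"tz":0,"twist":0,"claw":0.02}

```text
t: 20.42
tool_pos: [0.5718, 0.0936, 0.0127]
eef_rot: [0.0, 0.063, 0.998, -0.0]
ft_force: [-0.1, 0.8, 0.4]
width: 0.0273
gripper_force: 13.2
```

Request:
carry_out:
  targets:
    - {"tx":0,"ty":0,"tz":0,"twist":0,"claw":0.035}
    - {"tx":0,"ty":0,"tz":0,"twist":0,"claw":0.035}
    - {"tx":0,"ty":0,"tz":0,"twist":0,"claw":0.035}
    - {"tx":0,"ty":0,"tz":0.012,"twist":0,"claw":0.037}
    - {"tx":0,"ty":0,"tz":0.03,"twist":0,"claw":0.045}
    - {"tx":0,"ty":0,"tz":0.04,"twist":0,"claw":0.05}
    - {"tx":0,"ty":0,"tz":0.04,"twist":0,"claw":0.06}
    - {"tx":0,"ty":0.02,"tz":0.02,"twist":0,"claw":0.06}

```text
t: 21.08
tool_pos: [0.5747, 0.1114, 0.1613]
eef_rot: [0.004, 0.064, 0.998, -0.0]
ft_force: [1.3, -0.8, -0.0]
width: 0.0596
gripper_force: 0.0
```

Request:
carry_out:
  targets:
    - {"tx":-0.0045,"ty":0.038,"tz":0,"twist":0.046,"claw":0.06}
    - {"tx":-0.0045,"ty":0.038,"tz":0,"twist":0.046,"claw":0.06}
    - {"tx":-0.0045,"ty":0.038,"tz":0,"twist":0.046,"claw":0.06}
    - {"tx":-0.0045,"ty":0.038,"tz":0,"twist":0.046,"claw":0.06}
    - {"tx":-0.0045,"ty":0.038,"tz":0,"twist":0.046,"claw":0.06}
    - {"tx":-0.0045,"ty":0.038,"tz":0,"twist":0.046,"claw":0.06}
    - {"tx":-0.0045,"ty":0.038,"tz":0,"twist":0.046,"claw":0.06}
    - {"tx":-0.0045,"ty":0.038,"tz":0,"twist":0.046,"claw":0.06}

```text
t: 21.75
tool_pos: [0.5353, 0.4195, 0.1558]
eef_rot: [0.0, -0.122, 0.992, 0.0]
ft_force: [0.7, 0.1, 1.6]
width: 0.0601
gripper_force: 0.0
```

Request:
carry_out:
  targets:
    - {"tx":0,"ty":0.01,"tz":0,"twist":0.046,"claw":0.06}
    - {"tx":0,"ty":0,"tz":0,"twist":0,"claw":0.06}
    - {"tx":0,"ty":0,"tz":0,"twist":0,"claw":0.06}
    - {"tx":0,"ty":0,"tz":0,"twist":0,"claw":0.06}

```text
t: 22.08
tool_pos: [0.5361, 0.4264, 0.155]
eef_rot: [0.0, -0.143, 0.99, -0.0]
ft_force: [-0.1, -1.6, 0.1]
width: 0.0601
gripper_force: 0.0
```

Run:
```python
from h import *
st=r.get_state();w=r.grab_frame("wrist");save(w,"w9",None,1.5)
P=cloud(w,st);print(st["tool_pos"],st["eef_rot"],st["width"])
im=w["frame"].astype(int);z=P[...,2];x=P[...,0];y=P[...,1]
red=(im[...,0]>90)&(im[...,1]<70)&(z<.05)
for m in (red,(z>.003)&(z<.04)&(x<.66)&(x>.35)&(y>.38)&(y<.49)&(z<.04)): [print(o) for o in rects(P,m,80)]
a=np.deg2rad(16.8);s=(x-.4885)*np.cos(a)+(y-.4225)*np.sin(a);v=-(x-.4885)*np.sin(a)+(y-.4225)*np.cos(a)
for k in np.arange(-.055,.05,.01):
    q=red&(abs(s-k)<.003);print(round(k,3),np.round([v[q].min(),v[q].max(),z[q].max()],4) if q.any() else None)
print([(np.round(d["position"],3),d["score"]) for d in r.tip_of(w,"driver_grip")])
f=r.grab_frame("top")
P=cloud(f);z=P[...,2];x=P[...,0];y=P[...,1]
for c in ((.5563,-.0352),(.5726,.0943)):
  a=np.deg2rad(-7.15);u=(x-c[0])*np.cos(a)+(y-c[1])*np.sin(a);v=-(x-c[0])*np.sin(a)+(y-c[1])*np.cos(a)
  m=(abs(u)<.057)&(abs(v)<.022)&(z>.0145)&(z<.03);[print("nest",o) for o in rects(P,m,20)]
```

```text
[0.53612036 0.42640494 0.15503919] [ 7.77940869e-05 -1.42843004e-01  9.89745320e-01 -2.68401815e-04] 0.06012747538321248
([401.0, 189.0], [0.4834, 0.4208], [0.084, 0.019], 17.1, [0.0153, 0.0191, 0.0219])
([402.0, 209.0], [0.522, 0.4324], [0.167, 0.02], 16.5, [0.0125, 0.0184, 0.0217])
([394.0, 400.0], [0.64, 0.4626], [0.057, 0.033], -85.3, [0.0065, 0.0309, 0.0327])
-0.055 [-0.1687 -0.1594  0.0343]
-0.045 [-0.1743  0.0092  0.0341]
-0.035 [-0.1822  0.0094  0.0347]
-0.025 [-0.188   0.0094  0.0332]
-0.015 [-0.1953  0.0086  0.0337]
-0.005 [-0.2018  0.0086  0.0324]
0.005 [-0.208   0.0087  0.0352]
0.015 [-0.2071  0.0088  0.0338]
0.025 [-0.0082  0.0078  0.0209]
0.035 [-0.005   0.0057  0.0178]
0.045 None
[(array([0.485, 0.425, 0.008]), 0.68)]
nest ([377.0, 258.0], [0.5562, -0.0344], [0.086, 0.029], -9.3, [0.0147, 0.0179, 0.0219])
nest ([321.0, 252.0], [0.56, 0.0948], [0.079, 0.033], -2.8, [0.015, 0.0174, 0.0233])
```

View pics/w9.png

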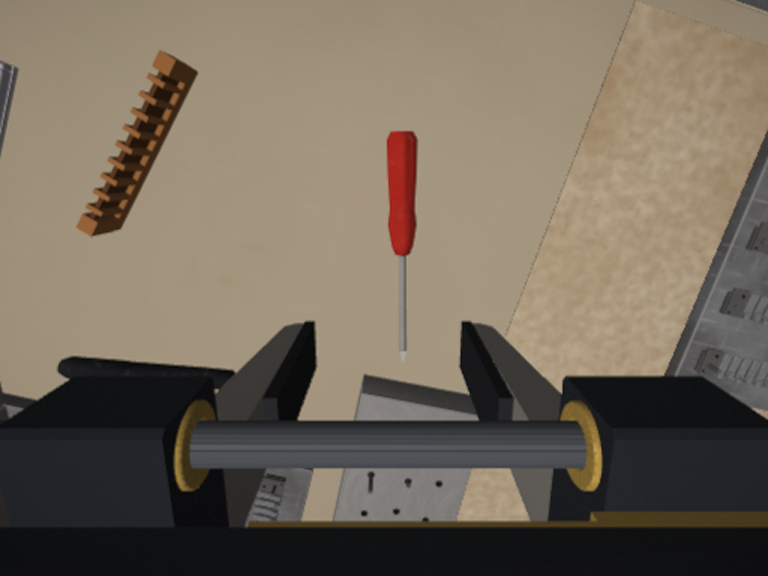

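View w9 shows the red driver at (402,190), handle toward the robot, lined up with the gripper. The handle fit puts the grip point at (0.489, 0.4226) with an axis of about 16.8°.

Request:
carry_out:
  targets:
    - {"tx":-0.024,"ty":-0.002,"tz":0,"twist":0.006,"claw":0.06}
    - {"tx":-0.0235,"ty":-0.002,"tz":0,"twist":0,"claw":0.055}
    - {"tx":0,"ty":0,"tz":-0.035,"twist":0,"claw":0.055}
    - {"tx":0,"ty":0,"tz":-0.035,"twist":0,"claw":0.055}
    - {"tx":0,"ty":0,"tz":-0.03,"twist":0,"claw":0.055}
    - {"tx":0,"ty":0,"tz":-0.015,"twist":0,"claw":0.055}
    - {"tx":0,"ty":0,"tz":0,"twist":0,"claw":0.055}
    - {"tx":0,"ty":0,"tz":0,"twist":0,"claw":0.055}

```text
t: 22.9
tool_pos: [0.4881, 0.4226, 0.0393]
eef_rot: [-0.001, -0.146, 0.989, -0.0]
ft_force: [-0.6, 0.5, 1.1]
width: 0.0549
gripper_force: 0.0
```

Request:
carry_out:
  targets:
    - {"tx":0,"ty":0,"tz":-0.015,"twist":0,"claw":0.055}
    - {"tx":0,"ty":0,"tz":-0.008,"twist":0,"claw":0.05}
    - {"tx":0,"ty":0,"tz":0,"twist":0,"claw":0.05}
    - {"tx":0,"ty":0,"tz":0,"twist":0,"claw":0.05}
    - {"tx":0,"ty":0,"tz":0,"twist":0,"claw":0.05}

```text
t: 23.32
tool_pos: [0.4886, 0.4238, 0.0171]
eef_rot: [0.0, -0.147, 0.989, 0.0]
ft_force: [-0.3, -0.3, -0.3]
width: 0.0499
gripper_force: 0.0
```

Request:
carry_out:
  grip_force: 25
  targets:
    - {"tx":0,"ty":-0.001,"tz":-0.011,"twist":0,"claw":0.05}
    - {"tx":0,"ty":0,"tz":0,"twist":0,"claw":0.04}
    - {"tx":0,"ty":0,"tz":0,"twist":0,"claw":0.025}
    - {"tx":0,"ty":0,"tz":0,"twist":0,"claw":0.012}
    - {"tx":0,"ty":0,"tz":0,"twist":0,"claw":0.012}
    - {"tx":0,"ty":0,"tz":0,"twist":0,"claw":0.012}
    - {"tx":0,"ty":0,"tz":0,"twist":0,"claw":0.012}
    - {"tx":0,"ty":0,"tz":0,"twist":0,"claw":0.012}

```text
t: 23.98
tool_pos: [0.4884, 0.4227, 0.0059]
eef_rot: [0.0, -0.147, 0.989, 0.0]
ft_force: [0.6, 0.1, -0.2]
width: 0.0207
gripper_force: 25.0
```

Request:
carry_out:
  targets:
    - {"tx":0,"ty":0,"tz":0.005,"twist":0,"claw":0.012}
    - {"tx":0,"ty":0,"tz":0.015,"twist":0,"claw":0.012}
    - {"tx":0,"ty":0,"tz":0.03,"twist":0,"claw":0.012}
    - {"tx":0,"ty":0,"tz":0.035,"twist":0,"claw":0.012}
    - {"tx":0,"ty":0,"tz":0.03,"twist":0,"claw":0.012}
    - {"tx":0,"ty":0,"tz":0,"twist":0,"claw":0.012}
    - {"tx":0,"ty":0,"tz":0,"twist":0,"claw":0.012}

```text
t: 24.57
tool_pos: [0.49, 0.4237, 0.1246]
eef_rot: [0.003, -0.147, 0.989, 0.001]
ft_force: [-1.1, -0.2, -0.9]
width: 0.0206
gripper_force: 25.0
```

Request:
carry_out:
  targets:
    - {"tx":0.002,"ty":-0.037,"tz":0,"twist":-0.03,"claw":0.012}
    - {"tx":0.002,"ty":-0.037,"tz":0,"twist":-0.03,"claw":0.012}
    - {"tx":0.002,"ty":-0.037,"tz":0,"twist":-0.03,"claw":0.012}
    - {"tx":0.002,"ty":-0.037,"tz":0,"twist":-0.03,"claw":0.012}
    - {"tx":0.002,"ty":-0.037,"tz":0,"twist":-0.03,"claw":0.012}
    - {"tx":0.002,"ty":-0.037,"tz":0,"twist":-0.03,"claw":0.012}
    - {"tx":0.002,"ty":-0.037,"tz":0,"twist":-0.03,"claw":0.012}
    - {"tx":0.002,"ty":-0.037,"tz":0,"twist":-0.03,"claw":0.012}

```text
t: 25.23
tool_pos: [0.5026, 0.1249, 0.1192]
eef_rot: [-0.001, -0.027, 1.0, 0.0]
ft_force: [1.5, -0.9, -0.1]
width: 0.0205
gripper_force: 25.0
```

Request:
carry_out:
  targets:
    - {"tx":0.002,"ty":-0.037,"tz":0,"twist":-0.03,"claw":0.012}
    - {"tx":0.002,"ty":-0.037,"tz":0,"twist":-0.03,"claw":0.012}
    - {"tx":0.002,"ty":-0.037,"tz":0,"twist":-0.03,"claw":0.012}
    - {"tx":0.002,"ty":-0.037,"tz":0,"twist":-0.03,"claw":0.012}
    - {"tx":0.002,"ty":-0.037,"tz":0,"twist":-0.03,"claw":0.012}
    - {"tx":0,"ty":-0.037,"tz":0,"twist":-0.03,"claw":0.012}
    - {"tx":0,"ty":0,"tz":0,"twist":0,"claw":0.012}
    - {"tx":0,"ty":0,"tz":0,"twist":0,"claw":0.012}

```text
t: 25.9
tool_pos: [0.5131, -0.0966, 0.1194]
eef_rot: [-0.001, 0.064, 0.998, 0.001]
ft_force: [0.1, 0.9, -2.1]
width: 0.0206
gripper_force: 25.0
```

Request:
carry_out:
  targets:
    - {"tx":0,"ty":0,"tz":0,"twist":0,"claw":0.012}
    - {"tx":0,"ty":0,"tz":0,"twist":0,"claw":0.012}

```text
t: 26.07
tool_pos: [0.5136, -0.094, 0.1198]
eef_rot: [-0.001, 0.062, 0.998, 0.0]
ft_force: [-0.2, -1.2, -0.1]
width: 0.0204
gripper_force: 25.0
```

Run:
```python
from h import *
st=r.get_state();w=r.grab_frame("wrist");save(w,"w10",None,1.5)
P=cloud(w,st);print(st["tool_pos"],st["eef_rot"],st["width"]);T=st["tool_pos"]
im=w["frame"].astype(int);z=P[...,2];x=P[...,0];y=P[...,1]
red=(im[...,0]>90)&(im[...,1]<70)&(abs(z-T[2])<.05)&(abs(y-T[1])<.04)
[print(o) for o in rects(P,red,80)]
q=red&(z>0); print("handle end x",x[q].min())
dark=(z<.016)&(z>.004)&(abs(x-.56)<.12)&(abs(y)<.15)&(im.max(-1)<55);[print(o) for o in rects(P,dark)]
f=r.grab_frame("side");save(f,"s2",(180,170,300,260),6)
```

```text
[ 0.5135757  -0.09398947  0.11979715] [-8.70024680e-04  6.18580862e-02  9.98084459e-01  4.81800422e-04] 0.02035057274313805
([387.0, 319.0], [0.5045, -0.0928], [0.079, 0.02], -6.9, [0.1291, 0.1331, 0.1358])
handle end x 0.4648420720750466
([381.0, 211.0], [0.4735, -0.092], [0.031, 0.027], 83.2, [0.009, 0.0102, 0.0113])
([585.0, 254.0], [0.5352, 0.035], [0.081, 0.018], -8.2, [0.0091, 0.0102, 0.0112])
([478.0, 288.0], [0.5439, -0.0342], [0.089, 0.041], -7.1, [0.0091, 0.0102, 0.0114])
([694.0, 322.0], [0.5737, 0.0975], [0.115, 0.039], -7.0, [0.0092, 0.0102, 0.0113])
([647.0, 332.0], [0.5736, 0.0762], [0.064, 0.005], -6.5, [0.0091, 0.0102, 0.0114])
```

View pics/w10.png

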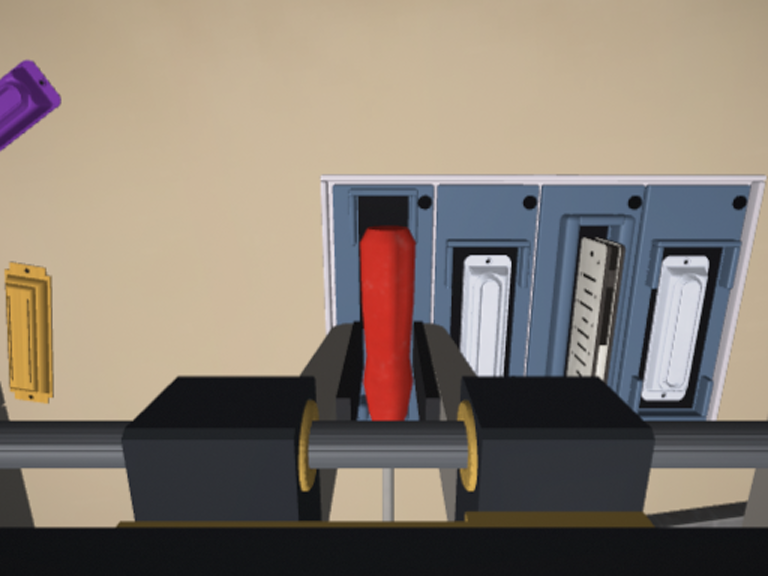

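View w10 shows both covers flat inside their nests at (487,320) and (678,330), and the comb standing in its slot at (595,310). The driver is held above its bay at (387,310). Lowering it.

Request:
carry_out:
  targets:
    - {"tx":0.001,"ty":-0.001,"tz":-0.035,"twist":0,"claw":0.012}
    - {"tx":0,"ty":0,"tz":-0.03,"twist":0,"claw":0.012}
    - {"tx":0,"ty":0,"tz":-0.02,"twist":0,"claw":0.012}
    - {"tx":0,"ty":0,"tz":0,"twist":0,"claw":0.012}
    - {"tx":0,"ty":0,"tz":0,"twist":0,"claw":0.012}
    - {"tx":0,"ty":0,"tz":0,"twist":0,"claw":0.012}

```text
t: 26.67
tool_pos: [0.5164, -0.0963, 0.0371]
eef_rot: [0.001, 0.062, 0.998, -0.0]
ft_force: [-0.1, -0.0, 0.3]
width: 0.0205
gripper_force: 25.0
```

Run:
```python
from h import *
f=r.grab_frame("side");save(f,"s3",(190,170,300,260),6);st=r.get_state();print(st["tool_pos"],st["ft_force"])
P=cloud(f);im=f["frame"].astype(int);x,y,z=P[...,0],P[...,1],P[...,2]
m=(abs(x-.6)<.05)&(abs(y+.1)<.03)&(z>.027)&(z<.06);[print(o) for o in rects(P,m,5)]
```

```text
[ 0.5168301  -0.09667501  0.03756729] [ 0.72117895  0.37873244 -0.37898045]
([350.0, 293.0], [0.5907, -0.1027], [0.079, 0.011], -9.2, [0.0386, 0.0401, 0.0469])
```

View pics/s3.png

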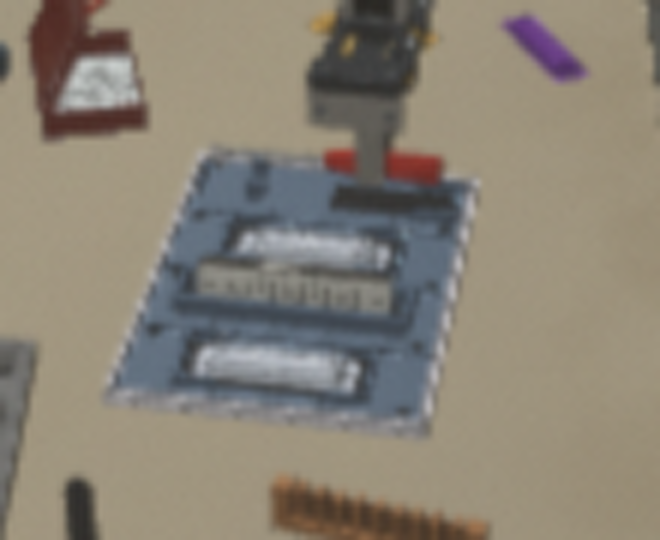

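The side view s3 shows the driver level above the cradle, with comb and covers seated. Final lowering.

Request:
carry_out:
  targets:
    - {"tx":-0.001,"ty":0.0005,"tz":-0.01,"twist":0,"claw":0.012}
    - {"tx":0,"ty":0,"tz":-0.008,"twist":0,"claw":0.012}
    - {"tx":0,"ty":0,"tz":0,"twist":0,"claw":0.012}
    - {"tx":0,"ty":0,"tz":0,"twist":0,"claw":0.012}
    - {"tx":0,"ty":0,"tz":0,"twist":0,"claw":0.012}

```text
t: 27.13
tool_pos: [0.5142, -0.0959, 0.0176]
eef_rot: [-0.0, 0.063, 0.998, 0.0]
ft_force: [0.2, -0.8, -1.9]
width: 0.0207
gripper_force: 25.0
```

Request:
carry_out:
  targets:
    - {"tx":0,"ty":0.0005,"tz":-0.001,"twist":0,"claw":0.012}
    - {"tx":0,"ty":0,"tz":0,"twist":0,"claw":0.012}
    - {"tx":0,"ty":0,"tz":0,"twist":0,"claw":0.028}
    - {"tx":0,"ty":0,"tz":0,"twist":0,"claw":0.032}
    - {"tx":0,"ty":0,"tz":0,"twist":0,"claw":0.034}
    - {"tx":0,"ty":0,"tz":0.01,"twist":0,"claw":0.036}
    - {"tx":0,"ty":0,"tz":0.03,"twist":0,"claw":0.04}
    - {"tx":0,"ty":0,"tz":0.04,"twist":0,"claw":0.05}

```text
t: 27.8
tool_pos: [0.5116, -0.0943, 0.0952]
eef_rot: [-0.003, 0.063, 0.998, 0.001]
ft_force: [1.2, -0.3, 0.1]
width: 0.0445
gripper_force: 0.0
```

Request:
carry_out:
  targets:
    - {"tx":0,"ty":0,"tz":0.04,"twist":0,"claw":0.06}
    - {"tx":0.035,"ty":0.02,"tz":0,"twist":0,"claw":0.08}
    - {"tx":0.035,"ty":0.02,"tz":0.005,"twist":0,"claw":0.09}
    - {"tx":0.035,"ty":0.02,"tz":0.01,"twist":0,"claw":0.09}
    - {"tx":0.03,"ty":0.03,"tz":0.01,"twist":0,"claw":0.09}
    - {"tx":0,"ty":0,"tz":0,"twist":0,"claw":0.09}
    - {"tx":0,"ty":0,"tz":0,"twist":0,"claw":0.09}
    - {"tx":0,"ty":0,"tz":0,"twist":0,"claw":0.09}

```text
t: 28.47
tool_pos: [0.6475, -0.0068, 0.1613]
eef_rot: [-0.0, 0.062, 0.998, -0.0]
ft_force: [-0.1, -0.4, -0.7]
width: 0.0901
gripper_force: 0.0
```

Run:
```python
from h import *
st=r.get_state();w=r.grab_frame("wrist");save(w,"w11",None,1.5)
P=cloud(w,st);print(st["tool_pos"],st["ft_force"])
im=w["frame"].astype(int);x,y,z=P[...,0],P[...,1],P[...,2]
for n,c,L,W,h in (("B",(.5563,-.0352),.057,.021,.014),("A",(.5726,.0943),.057,.021,.014),("comb",(.5647,.0296),.07,.011,.035),("drv",(.5350,-.0975),.12,.03,.0205)):
  a=np.deg2rad(-7.15);u=(x-c[0])*np.cos(a)+(y-c[1])*np.sin(a);v=-(x-c[0])*np.sin(a)+(y-c[1])*np.cos(a)
  m=(abs(u)<L)&(abs(v)<W)&(z>h)&(z<.05);print(n);[print("  ",o) for o in rects(P,m,50)]
red=(im[...,0]>90)&(im[...,1]<70)&(y<0)&(z<.05)&(y>-.15);[print("red",o) for o in rects(P,red,80)]
```

```text
[ 0.64746619 -0.00681082  0.16126001] [-0.10893647 -0.40590139 -0.74415693]
B
   ([332.0, 140.0], [0.5563, -0.0335], [0.086, 0.026], -7.3, [0.0153, 0.0176, 0.0196])
A
   ([519.0, 141.0], [0.5723, 0.0934], [0.086, 0.026], -6.9, [0.0154, 0.0177, 0.0197])
comb
   ([430.0, 133.0], [0.5646, 0.0306], [0.127, 0.012], -7.3, [0.0412, 0.043, 0.0444])
drv
   ([228.0, 93.0], [0.5488, -0.0977], [0.167, 0.021], -5.9, [0.022, 0.0283, 0.0316])
   ([217.0, 221.0], [0.598, -0.1204], [0.012, 0.007], -2.0, [0.0217, 0.0258, 0.0272])
   ([256.0, 221.0], [0.6011, -0.0935], [0.011, 0.007], -6.6, [0.0214, 0.0261, 0.0274])
red ([224.0, 71.0], [0.5047, -0.0972], [0.091, 0.026], -6.6, [0.0248, 0.029, 0.0318])
```

View pics/w11.png

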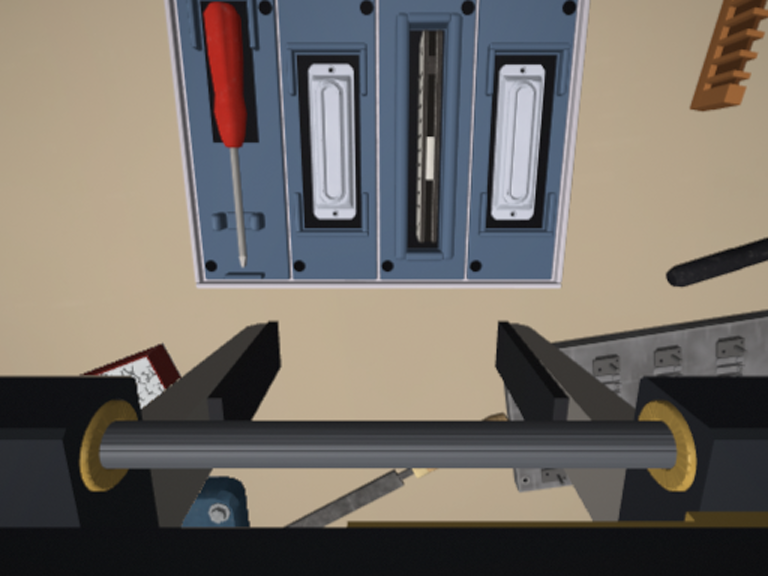

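View w11 shows everything in place: driver handle in the bay (225,70) with its shaft in the notch (238,220), covers in both nests (332,140) and (519,141), and comb in the slot (430,133). The gripper is clear. Handing in.

```bash
python3 -c "
from rig import r
print(r.close_job())"
```

```text
the job is handed in; nothing more can be done
None
```

The job is handed in: the comb stands in its slot, both silver covers lie flat in their nests, and the red screwdriver lies in its cradle, done in that order in about 29 s of robot time; I don't have the verdict.

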